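# Dig the wheel socket out from the back of the bin

### The job

The deep wheel-nut socket stands hemmed in at the back of the galvanised bin by the olive jar, the spray can and the oil bottle: stand all three of these upright in the foil tray first, then take the socket out and stand it upright in the orange tub. There is no telling how high the jack pads in the tub are piled, so let the socket down until you feel it touch and only then let go; do not drop it in. Then put the jar, the can and the bottle back in the bin upright, each on the very spot where it stood at the start, and leave the bottle opener and the tape roll where they lie.

Things in the scene. Friction and masses are not known exactly. Their poses are not given: they have to be found in the camera images.
- olive_jar: clear round glass olive jar with screws in it and a steel screw lid: body 66 mm diameter, 90 mm high, shoulder 90 to 101, neck 53 mm diameter, lid 56 mm diameter from height 113 to the top at 130 mm; grip it by the lid. Stands loose in the bin. 260 to 430 g. Origin: centre of its underside, z up.
- spray_can: aluminium aerosol can with a white band and a plain grey cap: body 52 mm diameter, 112 mm high, cap 40 mm diameter from height 112 to the top at 155 mm; grip it by the cap. Stands loose in the bin. 210 to 390 g. Origin: centre of its underside, z up.
- oil_bottle: round white plastic oil bottle with a ribbed black screw cap: body 60 mm diameter, 91 mm high, shoulder up to 111, neck 25 mm diameter, cap 32 mm diameter from height 119 to the top at 143 mm; grip it by the cap. Stands loose in the bin. 180 to 340 g. Origin: centre of its underside, z up.
- socket: deep wheel-nut socket, a dark steel cylinder 30 mm diameter and 80 mm high standing on end at the middle of the bin's back, much lower than the jar, can and bottle that stand close beside it and in front of it. About 220 g. Origin: centre of its underside, z up.
- bin: open-topped galvanised steel shelf bin, fixed: 200 mm deep (its x) by 220 mm wide (its y), floor 3 mm thick, back wall (+x) 70 mm high, side walls 70 mm high at the back sloping to a 25 mm lip at the front (-x). Two of the jar, can and bottle stand about 61 mm to either side of the socket and one about 64 mm in front of it; which stands where changes. Origin: centre of its underside, z up.
- foil_tray: crumpled aluminium foil tray, empty, fixed: 280 mm (its x) by 190 mm (its y) over the rim, flat floor 244 by 154 mm and 3 mm thick, flared walls 35 mm high. Origin: centre of its underside, z up.
- tub: opaque orange round plastic tub, fixed: 110 mm high, 147 mm diameter at the mouth and 136 mm at the foot, wall 3 mm. Inside lies a pile of flat round black rubber jack pads, 120 mm diameter, whose flat top is anywhere from 20 to 55 mm above the bench. Origin: centre of the tub's underside, z up.
- bottle_opener: flat steel bottle opener 139 mm long, 40 mm wide, 6 mm thick, lying on the bench beyond the work; leave it alone. Origin: on its underside near the middle, x along its length.
- tape_roll: grey roll of tape lying flat on the bench beyond the work, 90 mm outer diameter, 48 mm high; leave it alone. Origin: centre of its underside.
There are look-alikes about, which are no part of the job. What is shaped like the olive_jar but yellow is not meant.

How it is judged (in metres and radians):
On the way, in this order (a step that is already met when the one before it is completed fails the run):
1. the jar, the can and the bottle all stand released in the foil tray (x of olive_jar in the frame of foil_tray between -0.115 and 0.115 m and y of olive_jar in the frame of foil_tray between -0.07 and 0.07 m and z of olive_jar in the frame of foil_tray between -0.002 and 0.012 m and angle between each of olive_jar, spray_can, oil_bottle's own z axis and vertical below 0.15 rad and linear speed of each of olive_jar, spray_can, oil_bottle below 0.03 m/s and angular speed of each of olive_jar, spray_can, oil_bottle below 0.3 rad/s and contact force between each of olive_jar, spray_can, oil_bottle and the fingers below 0.1 N and x of spray_can in the frame of foil_tray between -0.115 and 0.115 m and y of spray_can in the frame of foil_tray between -0.07 and 0.07 m and z of spray_can in the frame of foil_tray between -0.002 and 0.012 m and x of oil_bottle in the frame of foil_tray between -0.115 and 0.115 m and y of oil_bottle in the frame of foil_tray between -0.07 and 0.07 m and z of oil_bottle in the frame of foil_tray between -0.002 and 0.012 m), for 0.2 s.
2. the socket stands released and upright in the tub (horizontal distance between socket and tub below 0.055 m and z of socket in the frame of tub between 0 and 0.065 m and angle between socket's own z axis and vertical below 0.15 rad and linear speed of socket below 0.03 m/s and angular speed of socket below 0.3 rad/s and contact force between socket and the fingers below 0.1 N), for 0.2 s.
At the end, for the whole second after the job is handed in: The socket stands upright (0.15 rad), released and at rest in the tub, within 55 mm of its centre; jar, can and bottle stand upright (0.12 rad) and at rest in the bin, each within 15 mm of where it stood at the start; bottle opener and tape roll within 20 mm of where they lay (all of step 2 and distance of each of olive_jar, spray_can, oil_bottle from where it was at the start of the episode below 0.015 m and angle between each of olive_jar, spray_can, oil_bottle's own z axis and vertical below 0.12 rad and linear speed of each of olive_jar, spray_can, oil_bottle below 0.03 m/s and angular speed of each of olive_jar, spray_can, oil_bottle below 0.3 rad/s and distance of each of bottle_opener, tape_roll from where it was at the start of the episode below 0.02 m); the robot touches nothing.
It fails at once if the socket is dropped into the tub (moves faster than 0.6 m/s inside it) (horizontal distance between socket and tub below 0.06 m and z of socket in the frame of tub below 0.1 m and linear speed of socket above 0.6 m/s).
It fails at once if the jar, the can or the bottle is knocked over (tilted more than 0.9 rad) (angle between any of olive_jar, spray_can, oil_bottle's own z axis and vertical above 0.9 rad).
It fails at once if the bottle opener or the tape roll is disturbed (moved more than 20 mm) (distance of any of bottle_opener, tape_roll from where it was at the start of the episode above 0.02 m).
It also fails if it takes over 149 s, if anything falls off the work surface, if the arm or the gripper's body presses on something with over 40 N, if the wrist force passes 120 N, or if a joint passes its speed limit or range.

### The arm

A 6-joint arm with a two-finger parallel gripper is mounted at the origin on the work surface. World frame = base frame: x ahead of the robot, y to its left, z up, the work surface at z = 0. Lengths are in m, angles in degrees, forces in N, time in s.
With the tool pointing down it reaches from about 0.3 to 0.75 m from the base axis. Payload 8.5 kg.
Tool frame: the origin (TCP) lies at the very end of the fingers, on their centre line; the grasp point (between the pads) lies 19 mm behind it; z points along the fingers, y is the line along which they close (so a half turn about z gives the same grasp; the last joint's range is limited). The gripper opens to 85 mm and grips with 20 to 120 N. Pads are 22 mm wide; open, the fingers measure 114 mm over their backs; the gripper's body (76 mm by 85 mm) begins 54 mm behind the grasp point. The pads swing forward as they close: fully open they stand 13 mm farther back than shut.
Start: joints at [60.659, 21.807, 74.336, -0, 83.858, -12.336], TCP at [0.161, 0.526, 0.196] pointing down, gripper open.
Joint ranges: [-178.18, 178.18], [-50.72, 133.34], [12.68, 142.11], [-81.47, 261.47], [9.98, 163.14], [-165.26, 165.26]. Speed limits (degrees/s): [136.94, 136.94, 180, 180, 180, 180].

### API

Orientations are given as a 3x3 rotation matrix whose columns are the frame's x, y, z axes.
In Python, from rig import observe, cams, ticket gives the robot as it stands.
- The arm moves only by the tool move_arm, never from a script. Its arguments are lists of equal length, an entry for each row: "jaw": the finger opening in cm, from 0 to 8.54; "dp": the shift along the tool's x, y, z in cm, a list of three; "turn": the turn, a rotation vector about the tool's x, y, z in rad, a list of three. In form: {"jaw": [jaw, ...], "dp": [[tx, ty, tz], ...], "turn": [[wx, wy, wz], ...]}. A call has 1 to 12 rows; each row shifts and turns the commanded pose from where the row before left it, along the tool's axes as they then stand; what a row does not reach is not made up. A row lasts 1/12 s, in which the tool goes at most 41.7 mm and 7.16 degrees, less where a joint would pass 70% of its speed; a pose out of reach is approached as far as the arm can. A call is refused whole if a number of a shift passes 4.17 or a number of a turn 0.125, either way. A call with a gripper value outside its range is refused whole. The fingers move at their own pace and stop on an object; "force" is the grip in N (left out, the last holds). Time passes only in rows, so rows that do not move let the fingers close. It gives the time, the measured TCP pose, the force, the opening and the grip force at its end, in the units of the state.
- observe(): the state, without advancing time (a new reading comes with each control period).
- cams.get_image(name): name is "scene" or "top"; returns (picture, depth): 420x560x3 uint8, red, green, blue; 420x560 float32, m along the optical axis (not along the pixel's ray), 0 where there is no reading.
- cams.calibration(name): a dict with "vertical_fov" (degrees; the focal length in pixels is half the picture's height over the tangent of half this angle, whatever the lens; pixels are square), "cx", "cy" (the principal point, pixels), "k1" (the pictures are not rectified: a ray, as slopes to the right and down, at radius r is drawn at 1 + k1 r^2 times it, then the intrinsics apply), "view" (4x4, takes a point from world to camera coordinates). Camera axes: x right, y up, looking along -z (the intrinsics and any distortion apply to the point x, -y, -z); pixel columns grow to the right and rows downward; lengths in m; the calibration is good to about 2 mm. A picture is of the moment at which its call begins. calibration takes no time and is no camera call.
- ticket.close_job(): hands the job in; it is judged then, once.
Trained networks look in the newest picture that a camera, given by its name, has taken for a name from the list of things; names that differ only in an ending like _2 or _b are one class to them, and where a whole thing is asked for, a point or a joint stands for the part that bears it (a point fixed in the world has none). Each returns a list of dicts, best first, with "p" (0 to 1); they miss things now and then, are a little off and sometimes report something else, mostly with a low value. They report only what shows in the picture. A call takes as long as a camera call. They do not tell look-alikes from the thing itself.
- cams.spot_in(camera, query): "box" ([centre column, centre row, width, height] as shares, 0 to 1, of the picture: columns of its width, rows of its height, round what is visible of it).
- cams.outline_of(camera, query): "mask" (420x560 bool, what is visible of it) and "box" ([centre column, centre row, width, height] as shares, 0 to 1, of the picture: columns of its width, rows of its height, round what is visible of it).
- cams.mark_of(camera, query): "location" ([column, row] as shares, 0 to 1, of the picture: columns of its width, rows of its height: a listed point, or the origin of a listed thing).
The state is a dict: "time_s": time; "q": joint angles; "qvel": joint speeds; "joint_efforts": joint torques, N m; "position": TCP position; "tool_rot": TCP orientation; "ft_force": force on the tool from outside, world axes, zero at the start; "wrist_torque": the same for the moment, N m; "grip_width": finger opening in m; "gripper_force": force on a finger pad.
Only numpy, scipy, OpenCV 4.12 (cv2) and the standard library are available. Lean on these libraries where they do the work, as an engineer would, in place of code of your own. Each camera call takes 0.05 s, during which the arm holds its last target. There are 200 camera calls.

## Working session

There is one attempt and no reset: what is moved stays moved. The work goes in short steps, Python scripts to look and compute and a tool call to move; the robot and the scene stay as the last step left them, time stands still between calls to the robot, and variables do not carry over. Pictures are saved under pics/ and viewed, at most 14 in all, crops included, and the job is handed in when it is done.

Besides the shell and the picture viewer there is one more tool, called in YAML: its name, and indented under it one key for each argument. move_arm: Moves the arm, as the interface text tells. Its arguments: {"type":"object","properties":{"jaw":{"type":"array","items":{"type":"number"}},"dp":{"type":"array","items":{"type":"array","items":{"type":"number"}}},"turn":{"type":"array","items":{"type":"array","items":{"type":"number"}}},"force":{"type":"number"}},"required":["jaw","dp","turn"]}

```bash
mkdir -p pics; ls; cat > h.py <<'E'
import numpy as np, cv2
from rig import observe, cams, ticket
def cal(n):
    c=cams.calibration(n); f=210/np.tan(np.radians(c['vertical_fov'])/2)
    return c,f,np.array(c['view'])
def shot(n,fn=None):
    im,d=cams.get_image(n)
    if fn: cv2.imwrite('pics/'+fn,im[:,:,::-1])
    return im,d
def slopes(n,u,v):
    c,f,V=cal(n); x=(np.asarray(u,float)-c['cx'])/f; y=(np.asarray(v,float)-c['cy'])/f
    a,b=x.copy(),y.copy()
    for _ in range(20):
        s=1+c['k1']*(a*a+b*b); a,b=x/s,y/s
    return a,b
def world(n,u,v,d):
    a,b=slopes(n,u,v); V=cal(n)[2]; d=np.asarray(d,float)
    P=np.stack([a*d,-b*d,-d,np.ones_like(d)],-1)
    return (P@np.linalg.inv(V).T)[...,:3]
def at_z(n,u,v,z):
    o=world(n,u,v,0.0*np.asarray(u,float)); p=world(n,u,v,1+0.0*np.asarray(u,float))
    return o+(p-o)*((z-o[...,2])/(p-o)[...,2])[...,None]
def cloud(n,d):
    v,u=np.mgrid[:420,:560]; return world(n,u,v,d)
E
python3 - <<'E'
from h import *
s=observe(); print(s)
for n in('scene','top'):
    shot(n,n+'0.png'); print(n,cams.calibration(n))
    for q in ['olive_jar','spray_can','oil_bottle','socket','bin','foil_tray','tub','bottle_opener','tape_roll']:
        print(q,[(round(r['p'],2),np.round(np.array(r['box'])*[560,420,560,420]).tolist()) for r in cams.spot_in(n,q)[:3]])
E
```

```text
pics
{'time_s': 0.0, 'q': array([ 6.06612745e+01,  2.18409767e+01,  7.43859174e+01, -1.11995543e-03,
        8.38595648e+01, -1.23357240e+01]), 'qvel': array([ 0.04250163, -0.00643489, -0.0628068 ,  0.04793708,  0.04244668,
        0.10142017]), 'joint_efforts': array([-3.70202661e-04, -4.48477077e+01, -2.31268090e+01, -3.32437166e-04,
        5.00531503e-03,  1.25692787e-05]), 'position': array([0.16065837, 0.5256351 , 0.19510511]), 'tool_rot': array([[-9.56289945e-01,  2.92419254e-01, -7.22421591e-04],
       [ 2.92419989e-01,  9.56289075e-01, -1.32496889e-03],
       [ 3.03397462e-04, -1.47830494e-03, -9.99998861e-01]]), 'ft_force': array([0.39534598, 0.37509333, 0.00452107]), 'wrist_torque': array([-0.00778642, -0.01779579,  0.04898281]), 'gripper_force': 0.0, 'grip_width': 0.0855541356722337}
scene {'vertical_fov': 46.93745025388656, 'cx': 281.28414043004136, 'cy': 207.574396834166, 'k1': -0.08515625652908299, 'view': array([[-0.59948728,  0.80023165,  0.01563039,  0.36150087],
       [-0.63972451, -0.49079794,  0.59149804,  0.40763219],
       [ 0.48100681,  0.34459641,  0.8061
[... 767 characters left out ...]
 [ 0.99532863,  0.01284108,  0.09568716, -0.6161452 ],
       [-0.09560597, -0.00679531,  0.99539606, -1.11540385],
       [ 0.        ,  0.        ,  0.        ,  1.        ]])}
olive_jar [(0.77, [110.0, 233.0, 47.0, 28.0]), (0.59, [96.0, 173.0, 46.0, 36.0]), (0.33, [135.0, 262.0, 40.0, 25.0])]
spray_can [(0.83, [166.0, 231.0, 39.0, 22.0])]
oil_bottle [(0.82, [135.0, 263.0, 37.0, 25.0])]
socket [(0.58, [140.0, 233.0, 19.0, 15.0])]
bin [(0.71, [141.0, 252.0, 113.0, 94.0]), (0.56, [219.0, 133.0, 58.0, 32.0])]
foil_tray [(0.75, [281.0, 240.0, 95.0, 130.0])]
tub [(0.77, [439.0, 249.0, 81.0, 72.0])]
bottle_opener [(0.75, [218.0, 131.0, 60.0, 34.0])]
tape_roll [(0.66, [351.0, 135.0, 38.0, 45.0])]
```

View pics/top0.png

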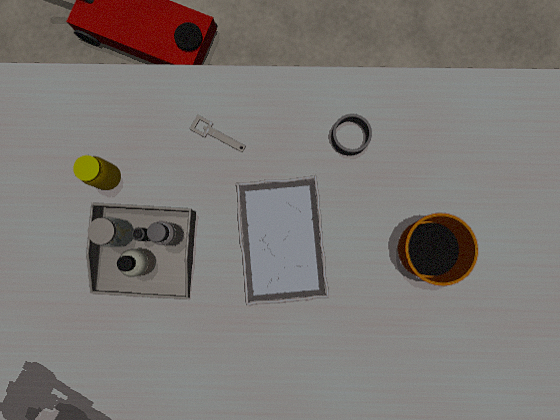

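View pics/scene0.png

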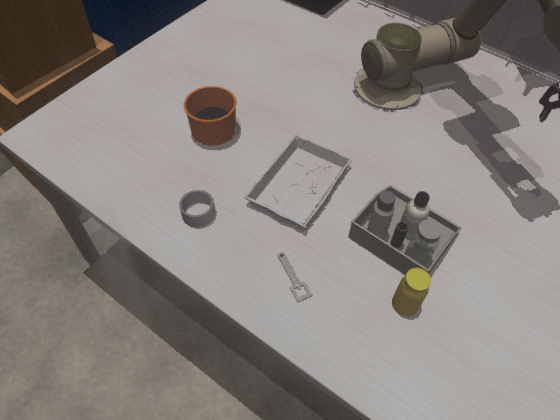

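The top view shows the jar at the back left of the bin (about 105,231), the can at the back right (163,232) and the bottle in front (128,264), with the socket between them at (140,234). The yellow decoy is at (97,172), the tray at (282,240) and the tub at (439,249). Next I measure the tops from depth.

```bash
cat > m.py <<'E'
from h import *
def circ(xy):
    (c,r)=cv2.minEnclosingCircle(xy.astype(np.float32)); return np.round([*c,r],4)
def tops(names=(('jar',.133),('can',.158),('bot',.146)),xy0=None,tol=.006):
    for n in('top','scene'):
        im,d=cams.get_image(n); P=cloud(n,d)
        for nm,z in names:
            m=(abs(P[...,2]-z)<tol)&(d>0)&(P[...,0]>.25)&(P[...,0]<.75)
            k,l,st,ce=cv2.connectedComponentsWithStats(m.astype(np.uint8))
            for i in range(1,k):
                if st[i,4]>=25:
                    Q=P[l==i]; print(n,nm,st[i,4],'px',np.round(ce[i]),'med',np.round(np.median(Q,0),4),'mid',np.round((Q.min(0)+Q.max(0))/2,4),'ext',np.round(np.ptp(Q,axis=0),3))
if __name__=='__main__':
    tops((('jar',.133),('can',.158),('bot',.146),('sock',.083),('tubrim',.11)))
    for n in('top','scene'):
        for q in('olive_jar','spray_can','oil_bottle','socket','foil_tray','tub','bin'):
            for r in cams.mark_of(n,q)[:2]:
                u,v=np.array(r['location'])*[560,420]; print(n,q,round(r['p'],2),at_z(n,u,v,.003 if q in('olive_jar','spray_can','oil_bottle','socket') else 0.).round(4))
    for q in('foil_tray','bin','tub'):
        r=cams.outline_of('top',q)
        if r:
            im,d=cams.get_image('top');m=r[0]['mask'];Q=cloud('top',d)[m&(d>0)]
            h={'foil_tray':.035,'bin':.025,'tub':.11}[q]
            v,u=np.nonzero(m); A=at_z('top',u,v,h)
            print(q,'rect',cv2.minAreaRect(A[:,:2].astype(np.float32)))
            v,u=np.nonzero(m&(d>0)); print(' z pct',np.percentile(Q[:,2],[2,20,50,80,98]).round(3))
E
python3 m.py
```

```text
top jar 504 px [ 86. 167.] med [0.6726 0.4251 0.1302] mid [0.672  0.4253 0.1316] ext [0.054 0.056 0.009]
top jar 575 px [101. 230.] med [0.5403 0.3863 0.1329] mid [0.5406 0.3867 0.1327] ext [0.054 0.055 0.011]
top jar 26 px [132. 263.] med [0.4734 0.3174 0.132 ] mid [0.4732 0.3207 0.133 ] ext [0.029 0.013 0.012]
top can 302 px [156. 232.] med [0.5374 0.2657 0.1578] mid [0.5383 0.2652 0.1581] ext [0.039 0.039 0.011]
top bot 201 px [124. 263.] med [0.4737 0.3307 0.1457] mid [0.4746 0.331  0.1455] ext [0.03  0.032 0.011]
top sock 62 px [106. 174.] med [0.6636 0.3974 0.0835] mid [0.6689 0.4069 0.083 ] ext [0.057 0.029 0.012]
top sock 191 px [460. 252.] med [ 0.5011 -0.3794  0.083 ] mid [ 0.5117 -0.3631  0.0829] ext [0.137 0.063 0.012]
top sock 47 px [121. 233.] med [0.5364 0.3586 0.084 ] mid [0.5384 0.3637 0.0834] ext [0.057 0.02  0.011]
top sock 150 px [138. 233.] med [0.5366 0.3245 0.0831] mid [0.5357 0.3253 0.0833] ext [0.028 0.029 0.011]
top sock 35 px [144. 260.] med [0.4807 0.3059 0.0816] mid [0.4763 0.3126 0.0825] ext [0.052 0.021 0.01 ]
top tubrim 29 px [100. 171.] med [0.6651 0.
[... 3542 characters left out ...]
 0.325  0.003 ]
scene foil_tray 0.72 [ 0.5196 -0.3282  0.    ]
scene foil_tray 0.6 [0.5381 0.0112 0.    ]
scene tub 0.82 [ 0.5122 -0.3424  0.    ]
scene bin 0.91 [0.4915 0.3197 0.    ]
scene bin 0.46 [0.7684 0.154  0.    ]
foil_tray rect ((0.5293824672698975, 0.011538557708263397), (0.279304176568985, 0.18967878818511963), 6.412458419799805)
 z pct [-0.001  0.002  0.004  0.021  0.038]
bin rect ((0.4992414116859436, 0.33574190735816956), (0.2430812269449234, 0.2087307721376419), 87.42912292480469)
 z pct [-0.001  0.002  0.004  0.028  0.074]
tub rect ((0.5155760645866394, -0.3192821145057678), (0.16455315053462982, 0.15132573246955872), 63.65932846069336)
 z pct [0.005 0.042 0.08  0.109 0.113]
```

move_arm:
  jaw: [6, 6, 6, 6, 6, 6, 6, 6, 6, 6, 6, 6]
  dp:
    - [0, 0, -1]
    - [0, 0, -1]
    - [0, 0, -1]
    - [0, 0, -1]
    - [-3, -2, 0]
    - [-3, -2, 0]
    - [-3, -2, 0]
    - [-3, -2, 0]
    - [-3, -2, 0]
    - [-3, -2, 0]
    - [-3, -2, 0]
    - [-3, -2, 0]
  turn:
    - [0, 0, -0.075]
    - [0, 0, -0.074]
    - [0, 0, -0.074]
    - [0, 0, -0.074]
    - [0, 0, 0]
    - [0, 0, 0]
    - [0, 0, 0]
    - [0, 0, 0]
    - [0, 0, 0]
    - [0, 0, 0]
    - [0, 0, 0]
    - [0, 0, 0]
  force: 50

```text
time_s: 3.1
position: [0.4022, 0.3648, 0.2359]
tool_rot: [[-1.0, -0.0, 0.0], [-0.0, 1.0, 0.0], [-0.0, 0.0, -1.0]]
ft_force: [0.7, 0.6, 0.3]
grip_width: 0.06
gripper_force: 0.0
```

move_arm:
  jaw: [6, 6, 6, 6, 6, 6, 6, 6, 6, 6]
  dp:
    - [-2.5, -1.2, 0]
    - [-2.5, -1.2, 0]
    - [-2.3, -1, 0]
    - [0, 0, 2]
    - [0, 0, 2]
    - [0, 0, 2]
    - [0, 0, 2]
    - [0, 0, 2]
    - [0, 0, 1.3]
    - [0, 0, 1]
  turn:
    - [0, 0, 0]
    - [0, 0, 0]
    - [0, 0, 0]
    - [0, 0, 0]
    - [0, 0, 0]
    - [0, 0, 0]
    - [0, 0, 0]
    - [0, 0, 0]
    - [0, 0, 0]
    - [0, 0, 0]

```text
time_s: 3.93
position: [0.4735, 0.3318, 0.1113]
tool_rot: [[-1.0, -0.0, -0.002], [-0.0, 1.0, -0.001], [0.002, -0.001, -1.0]]
ft_force: [0.5, -0.3, 0.6]
grip_width: 0.06
gripper_force: 0.0
```

move_arm:
  jaw: [3, 2.5, 2.5, 2.5, 2.5, 2.5]
  dp:
    - [0, 0, 0]
    - [0, 0, 0]
    - [0, 0, 0]
    - [0, 0, 0]
    - [0, 0, 0]
    - [0, 0, 0]
  turn:
    - [0, 0, 0]
    - [0, 0, 0]
    - [0, 0, 0]
    - [0, 0, 0]
    - [0, 0, 0]
    - [0, 0, 0]

```text
time_s: 4.43
position: [0.4741, 0.3321, 0.1133]
tool_rot: [[-1.0, -0.0, 0.001], [-0.0, 1.0, 0.0], [-0.001, 0.0, -1.0]]
ft_force: [0.1, -0.9, -0.2]
grip_width: 0.0252
gripper_force: 0.0
```

```bash
python3 - <<'E'
from h import *
im,d=shot('scene'); a=cv2.resize(im[150:290,340:480],(560,560),interpolation=cv2.INTER_CUBIC)
cv2.imwrite('pics/c1.png',a[:,:,::-1]); print(observe()['grip_width'],observe()['gripper_force'])
E
```

```text
0.025074214460431954 0.0
```

View pics/c1.png

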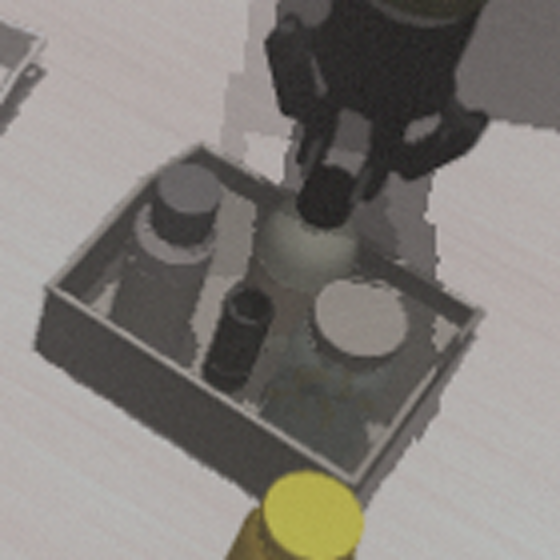

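The gripper sits behind the cap, on its -x side, with the fingers closed short of it. I check where the fingers and cap really are in the depth data.

```bash
python3 - <<'E'
from h import *
print(observe()['position'])
for n in('top','scene'):
    im,d=shot(n,'g_%s.png'%n); P=cloud(n,d)
    m=(d>0)&(abs(P[...,0]-.46)<.07)&(abs(P[...,1]-.33)<.08)
    for z in np.arange(.08,.24,.01):
        Q=P[m&(abs(P[...,2]-z)<.005)]
        if len(Q): print(n,round(z,3),len(Q),Q[:,:2].min(0).round(3),Q[:,:2].max(0).round(3))
E
```

```text
[0.47403103 0.3320637  0.11313083]
top 0.08 83 [0.451 0.25 ] [0.53  0.375]
top 0.09 79 [0.447 0.25 ] [0.53 0.37]
top 0.1 147 [0.445 0.251] [0.529 0.373]
top 0.11 109 [0.449 0.251] [0.527 0.37 ]
top 0.12 47 [0.485 0.251] [0.529 0.368]
top 0.13 30 [0.459 0.25 ] [0.528 0.371]
top 0.14 15 [0.459 0.25 ] [0.528 0.364]
top 0.15 14 [0.486 0.251] [0.527 0.328]
top 0.16 71 [0.464 0.251] [0.529 0.313]
top 0.17 2 [0.482 0.313] [0.484 0.313]
top 0.19 3 [0.462 0.307] [0.487 0.311]
top 0.2 22 [0.464 0.292] [0.487 0.312]
top 0.21 10 [0.461 0.296] [0.485 0.309]
top 0.22 17 [0.457 0.307] [0.491 0.314]
top 0.23 11 [0.458 0.273] [0.491 0.312]
scene 0.08 74 [0.476 0.3  ] [0.53  0.359]
scene 0.09 64 [0.467 0.3  ] [0.508 0.359]
scene 0.1 114 [0.461 0.3  ] [0.506 0.359]
scene 0.11 158 [0.46  0.304] [0.505 0.355]
scene 0.12 18 [0.478 0.28 ] [0.528 0.343]
scene 0.13 105 [0.476 0.315] [0.53  0.408]
scene 0.14 65 [0.457 0.314] [0.528 0.4  ]
scene 0.15 89 [0.46  0.254] [0.526 0.354]
scene 0.16 58 [0.464 0.252] [0.53  0.355]
scene 0.17 32 [0.464 0.305] [0.489 0.355]
scene 0.18 35 [0.471 0.304] [0.489 0.355]
scene 0.19 42 [0.464 0.297] [0.49 0.36]
scene 0.2 120 [0.463 0.286] [0.491 0.376]
scene 0.21 103 [0.463 0.277] [0.492 0.379]
scene 0.22 106 [0.463 0.276] [0.496 0.385]
scene 0.23 107 [0.468 0.27 ] [0.497 0.391]
```

move_arm:
  jaw: [2, 1.5, 1, 1, 1, 1]
  dp:
    - [0, 0, 0]
    - [0, 0, 0]
    - [0, 0, 0]
    - [0, 0, 0]
    - [0, 0, 0]
    - [0, 0, 0]
  turn:
    - [0, 0, 0]
    - [0, 0, 0]
    - [0, 0, 0]
    - [0, 0, 0]
    - [0, 0, 0]
    - [0, 0, 0]

```text
time_s: 5.08
position: [0.4739, 0.332, 0.1127]
tool_rot: [[-1.0, -0.0, -0.0], [-0.0, 1.0, -0.0], [0.0, -0.0, -1.0]]
ft_force: [-0.2, -0.5, -0.5]
grip_width: 0.0099
gripper_force: 0.0
```

```bash
python3 - <<'E'
from h import *
print(observe()['position'],observe()['grip_width'],observe()['gripper_force'])
im,d=shot('scene'); a=cv2.resize(im[150:250,370:470],(600,600),interpolation=cv2.INTER_CUBIC)
cv2.imwrite('pics/c2.png',np.clip(a[:,:,::-1].astype(float)*2,0,255))
E
```

```text
[0.4738853  0.3319994  0.11270628] 0.009877678859471155 0.0[ WARN:0@0.716] global loadsave.cpp:1063 imwrite_ Unsupported depth image for selected encoder is fallbacked to CV_8U.
```

View pics/c2.png

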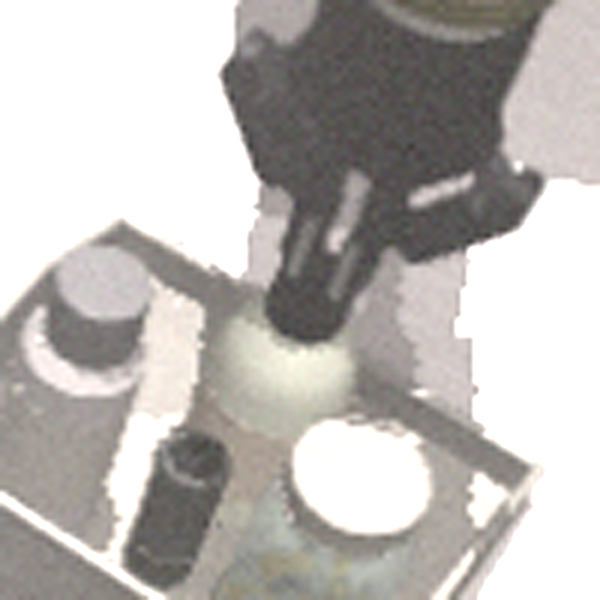

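The fingers have closed to 10 mm just above the cap, so the fingertips really sit higher than reported. I measure where they are.

```bash
python3 - <<'E'
from h import *
n='scene'; im,d=cams.get_image(n); P=cloud(n,d)
m=(d>0)&(P[...,0]>.44)&(P[...,0]<.51)&(abs(P[...,1]-.332)<.06)
for z in np.arange(.110,.21,.004):
    Q=P[m&(abs(P[...,2]-z)<.002)]
    if len(Q): print(round(z,3),len(Q),'x',Q[:,0].min().round(3),Q[:,0].max().round(3),'y',Q[:,1].min().round(3),Q[:,1].max().round(3))
E
```

```text
0.11 80 x 0.461 0.5 y 0.306 0.353
0.114 33 x 0.473 0.496 y 0.312 0.348
0.118 7 x 0.485 0.49 y 0.321 0.338
0.122 6 x 0.475 0.489 y 0.314 0.345
0.126 10 x 0.483 0.494 y 0.316 0.343
0.13 19 x 0.476 0.491 y 0.314 0.346
0.134 12 x 0.475 0.492 y 0.317 0.345
0.138 17 x 0.469 0.491 y 0.314 0.346
0.142 18 x 0.474 0.493 y 0.322 0.344
0.146 46 x 0.459 0.491 y 0.314 0.345
0.15 19 x 0.463 0.491 y 0.316 0.344
0.154 9 x 0.464 0.487 y 0.314 0.341
0.158 12 x 0.472 0.487 y 0.314 0.347
0.162 17 x 0.467 0.488 y 0.312 0.349
0.166 13 x 0.479 0.488 y 0.312 0.348
0.17 16 x 0.467 0.488 y 0.313 0.348
0.174 15 x 0.466 0.488 y 0.315 0.347
0.178 16 x 0.471 0.488 y 0.311 0.346
0.182 16 x 0.478 0.487 y 0.313 0.347
0.186 13 x 0.466 0.487 y 0.316 0.345
0.19 12 x 0.469 0.488 y 0.313 0.35
0.194 29 x 0.466 0.49 y 0.295 0.363
0.198 25 x 0.465 0.49 y 0.301 0.366
0.202 67 x 0.464 0.491 y 0.287 0.369
0.206 75 x 0.463 0.49 y 0.29 0.371
```

move_arm:
  jaw: [1, 1, 3, 5, 6, 6]
  dp:
    - [0, 0, -3]
    - [0, 0, -3]
    - [0, 0, 0]
    - [0, 0, 0]
    - [0, 0, 0]
    - [0, 0, 0]
  turn:
    - [0, 0, 0]
    - [0, 0, 0]
    - [0, 0, 0]
    - [0, 0, 0]
    - [0, 0, 0]
    - [0, 0, 0]

```text
time_s: 5.68
position: [0.4734, 0.3318, 0.1716]
tool_rot: [[-1.0, -0.0, -0.002], [-0.0, 1.0, -0.001], [0.002, -0.001, -1.0]]
ft_force: [0.1, -0.1, 0.2]
grip_width: 0.0585
gripper_force: 0.0
```

```bash
python3 - <<'E'
from h import *
n='scene'; print(observe()['position'],observe()['grip_width'])
im,d=shot(n); P=cloud(n,d)
m=(d>0)&(P[...,0]>.42)&(P[...,0]<.51)&(abs(P[...,1]-.332)<.08)
for z in np.arange(.11,.28,.005):
    Q=P[m&(abs(P[...,2]-z)<.0025)]
    if len(Q): print(round(z,3),len(Q),'x',Q[:,0].min().round(3),Q[:,0].max().round(3),'y',np.unique(Q[:,1].round(2)))
a=cv2.resize(im[130:250,360:480],(600,600),interpolation=cv2.INTER_CUBIC)
cv2.imwrite('pics/c3.png',np.clip(a[:,:,::-1].astype(float)*1.5,0,255).astype(np.uint8))
E
```

```text
[0.47338362 0.3317728  0.17161655] 0.05848879092550245
0.11 97 x 0.459 0.498 y [0.3  0.31 0.32 0.33 0.34 0.35]
0.115 26 x 0.473 0.494 y [0.32 0.33 0.34]
0.12 3 x 0.483 0.488 y [0.32 0.33]
0.125 14 x 0.479 0.493 y [0.31 0.32 0.33 0.34 0.35]
0.13 17 x 0.475 0.492 y [0.32 0.33 0.34 0.35]
0.135 16 x 0.481 0.492 y [0.31 0.32 0.33 0.34]
0.14 25 x 0.465 0.493 y [0.32 0.33 0.34 0.35]
0.145 93 x 0.459 0.492 y [0.31 0.32 0.33 0.34 0.35]
0.15 25 x 0.462 0.494 y [0.32 0.33 0.34]
0.21 1 x 0.473 0.473 y [0.3]
0.215 10 x 0.465 0.487 y [0.29 0.3  0.36 0.37]
0.22 13 x 0.473 0.487 y [0.29 0.3  0.36 0.37]
0.225 28 x 0.465 0.488 y [0.29 0.3  0.36 0.37]
0.23 24 x 0.47 0.486 y [0.29 0.3  0.36 0.37]
0.235 21 x 0.461 0.487 y [0.29 0.3  0.36 0.37]
0.24 19 x 0.469 0.489 y [0.29 0.3  0.36 0.37]
0.245 27 x 0.468 0.487 y [0.29 0.3  0.36 0.37]
0.25 17 x 0.471 0.487 y [0.29 0.3  0.36 0.37]
0.255 26 x 0.479 0.488 y [0.28 0.29 0.3  0.36 0.37 0.38 0.39]
0.26 38 x 0.464 0.489 y [0.27 0.28 0.29 0.3  0.36 0.37 0.38]
0.265 100 x 0.465 0.491 y [0.27 0.28 0.29 0.3  0.36 0.37 0.38 0.39]
0.27 56 x 0.462 0.49 y [0.27 0.28 0.29 0.3  0.36 0.37 0.38 0.39]
0.275 42 x 0.462 0.493 y [0.27 0.28 0.3  0.31 0.35 0.36 0.37 0.38 0.39]
0.28 80 x 0.458 0.493 y [0.27 0.28 0.3  0.31 0.32 0.33 0.34 0.35 0.36 0.38 0.39]
```

View pics/c3.png

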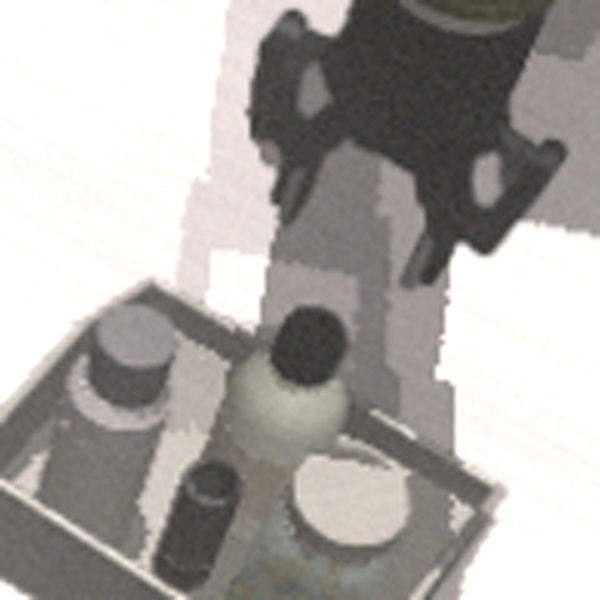

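The fingertips really sit about 37 mm higher than the reported z, while x and y agree. I allow for that from here on.

move_arm:
  jaw: [6, 6, 6, 6, 6, 6, 6, 4, 2.8, 2.8, 2.8, 2.8]
  dp:
    - [0, 0, 2]
    - [0, 0, 2]
    - [0, 0, 2]
    - [0, 0, 1.5]
    - [0, 0, 1]
    - [0, 0, 0.8]
    - [0, 0, 0]
    - [0, 0, 0]
    - [0, 0, 0]
    - [0, 0, 0]
    - [0, 0, 0]
    - [0, 0, 0]
  turn:
    - [0, 0, 0]
    - [0, 0, 0]
    - [0, 0, 0]
    - [0, 0, 0]
    - [0, 0, 0]
    - [0, 0, 0]
    - [0, 0, 0]
    - [0, 0, 0]
    - [0, 0, 0]
    - [0, 0, 0]
    - [0, 0, 0]
    - [0, 0, 0]

```text
time_s: 6.73
position: [0.4744, 0.3322, 0.0808]
tool_rot: [[-1.0, -0.0, 0.002], [-0.0, 1.0, 0.001], [-0.002, 0.001, -1.0]]
ft_force: [-0.2, -1.4, 6.1]
grip_width: 0.0304
gripper_force: 49.7
```

move_arm:
  jaw: [2.6, 2.6, 2.6, 2.6, 2.6, 2.6, 2.6, 2.6]
  dp:
    - [0, 0, -1]
    - [0, 0, -2]
    - [0, 0, -2.5]
    - [0, 0, -2.5]
    - [0, 0, -2.5]
    - [0, 0, -2.5]
    - [0, 0, -2]
    - [0, 0, -2]
  turn:
    - [0, 0, 0]
    - [0, 0, 0]
    - [0, 0, 0]
    - [0, 0, 0]
    - [0, 0, 0]
    - [0, 0, 0]
    - [0, 0, 0]
    - [0, 0, 0]

```text
time_s: 7.4
position: [0.4734, 0.3319, 0.2512]
tool_rot: [[-1.0, -0.0, -0.0], [-0.0, 1.0, 0.0], [0.0, 0.0, -1.0]]
ft_force: [0.1, 0.2, -3.7]
grip_width: 0.0306
gripper_force: 49.9
```

move_arm:
  jaw: [2.6, 2.6, 2.6, 2.6, 2.6, 2.6, 2.6, 2.6, 2.6, 2.6, 2.6, 2.6]
  dp:
    - [0, -1.5, 0]
    - [0.2, -3, 0]
    - [0.3, -3, 0]
    - [0.3, -3, 0]
    - [0.3, -3, 0]
    - [0.3, -3, 0]
    - [0.3, -3, 0]
    - [0.3, -3, 0]
    - [0.3, -3, 0]
    - [0.1, -3, 0]
    - [0, -3, 0]
    - [0, -1.4, 0]
  turn:
    - [0, 0, 0]
    - [0, 0, 0]
    - [0, 0, 0]
    - [0, 0, 0]
    - [0, 0, 0]
    - [0, 0, 0]
    - [0, 0, 0]
    - [0, 0, 0]
    - [0, 0, 0]
    - [0, 0, 0]
    - [0, 0, 0]
    - [0, 0, 0]

```text
time_s: 8.4
position: [0.4494, 0.0004, 0.25]
tool_rot: [[-1.0, 0.002, -0.001], [0.002, 1.0, -0.001], [0.001, -0.001, -1.0]]
ft_force: [0.2, 0.2, -3.0]
grip_width: 0.0305
gripper_force: 50.4
```

```bash
python3 - <<'E'
from m import *
print(observe()['position'],observe()['grip_width'],observe()['gripper_force'],observe()['ft_force'])
n='scene'; im,d=shot(n); P=cloud(n,d); p=observe()['position']
m=(d>0)&(abs(P[...,:2]-p[:2]).max(-1)<.05)&(P[...,2]>.08)
for z in np.arange(.14,.42,.01):
    Q=P[m&(abs(P[...,2]-z)<.005)]
    if len(Q): print(round(z,3),len(Q),'x',Q[:,0].min().round(3),Q[:,0].max().round(3),'y',Q[:,1].min().round(3),Q[:,1].max().round(3))
E
```

```text
[4.49405201e-01 4.02239971e-04 2.49952626e-01] 0.030510400501062837 50.35092115402222 [ 0.24026001  0.19678834 -2.9874604 ]
0.17 4 x 0.461 0.478 y -0.005 0.022
0.18 58 x 0.435 0.482 y -0.021 0.028
0.19 58 x 0.439 0.482 y -0.023 0.029
0.2 73 x 0.438 0.482 y -0.024 0.029
0.21 64 x 0.441 0.483 y -0.027 0.029
0.22 68 x 0.437 0.482 y -0.018 0.03
0.23 69 x 0.444 0.482 y -0.021 0.029
0.24 72 x 0.441 0.482 y -0.028 0.03
0.25 64 x 0.446 0.481 y -0.022 0.031
0.26 87 x 0.441 0.482 y -0.03 0.032
0.27 116 x 0.434 0.482 y -0.026 0.03
0.28 120 x 0.438 0.477 y -0.024 0.024
0.29 39 x 0.455 0.467 y -0.027 0.025
0.3 72 x 0.444 0.468 y -0.029 0.03
0.31 96 x 0.435 0.469 y -0.029 0.028
0.32 93 x 0.437 0.468 y -0.029 0.027
0.33 65 x 0.442 0.466 y -0.048 0.042
0.34 137 x 0.44 0.469 y -0.05 0.048
0.35 99 x 0.437 0.47 y -0.05 0.049
0.36 113 x 0.435 0.471 y -0.05 0.048
0.37 95 x 0.444 0.473 y -0.051 0.049
0.38 110 x 0.453 0.473 y -0.05 0.048
0.39 161 x 0.447 0.473 y -0.049 0.049
0.4 71 x 0.445 0.474 y -0.04 0.044
0.41 27 x 0.447 0.488 y 0.009 0.038
```

move_arm:
  jaw: [2.6, 2.6, 2.6, 2.6, 2.6, 2.6, 2.6, 2.6, 2.6]
  dp:
    - [0, 0, 2.5]
    - [0, 0, 2.5]
    - [0, 0, 2.5]
    - [0, 0, 2.5]
    - [0, 0, 2.5]
    - [0, 0, 2]
    - [0, 0, 1.2]
    - [0, 0, 0.7]
    - [0, 0, 0]
  turn:
    - [0, 0, 0]
    - [0, 0, 0]
    - [0, 0, 0]
    - [0, 0, 0]
    - [0, 0, 0]
    - [0, 0, 0]
    - [0, 0, 0]
    - [0, 0, 0]
    - [0, 0, 0]

```text
time_s: 9.2
position: [0.4493, 0.0034, 0.0849]
tool_rot: [[-1.0, -0.0, -0.002], [-0.0, 1.0, 0.001], [0.002, 0.001, -1.0]]
ft_force: [-0.5, 0.7, -2.1]
grip_width: 0.0306
gripper_force: 50.4
```

move_arm:
  jaw: [2.6, 2.6]
  dp:
    - [0, 0, 0.2]
    - [0, 0, 0.2]
  turn:
    - [0, 0, 0]
    - [0, 0, 0]

```text
time_s: 9.37
position: [0.4506, 0.003, 0.0825]
tool_rot: [[-1.0, -0.0, 0.002], [-0.0, 1.0, -0.0], [-0.002, -0.0, -1.0]]
ft_force: [-0.6, 0.1, -2.6]
grip_width: 0.0309
gripper_force: 50.4
```

move_arm:
  jaw: [2.6, 3.2, 4, 5, 6, 6, 6, 6, 6, 6, 6, 6]
  dp:
    - [0, 0, 0.2]
    - [0, 0, 0]
    - [0, 0, 0]
    - [0, 0, 0]
    - [0, 0, 0]
    - [0, 0, -1]
    - [0, 0, -3]
    - [0, 0, -3]
    - [0, 0, -3]
    - [0, 0, -2]
    - [0, 0, -1]
    - [0, 0, 0]
  turn:
    - [0, 0, 0]
    - [0, 0, 0]
    - [0, 0, 0]
    - [0, 0, 0]
    - [0, 0, 0]
    - [0, 0, 0]
    - [0, 0, 0]
    - [0, 0, 0]
    - [0, 0, 0]
    - [0, 0, 0]
    - [0, 0, 0]
    - [0, 0, 0]

```text
time_s: 10.37
position: [0.4509, 0.0028, 0.212]
tool_rot: [[-1.0, -0.0, 0.005], [-0.0, 1.0, -0.001], [-0.005, -0.001, -1.0]]
ft_force: [0.3, -0.3, -0.2]
grip_width: 0.0598
gripper_force: 0.0
```

move_arm:
  jaw: [6, 6, 6, 6, 6, 6, 6, 6, 6, 6]
  dp:
    - [-0.6, 1.5, 0]
    - [-1, 3, 0]
    - [-1, 3, 0]
    - [-1, 3, 0]
    - [-1, 3, 0]
    - [-1, 3, 0]
    - [-1, 3, 0]
    - [-1, 3, 0]
    - [-1, 2.7, 0]
    - [-0.3, 1, 0]
  turn:
    - [0, 0, 0]
    - [0, 0, 0]
    - [0, 0, 0]
    - [0, 0, 0]
    - [0, 0, 0]
    - [0, 0, 0]
    - [0, 0, 0]
    - [0, 0, 0]
    - [0, 0, 0]
    - [0, 0, 0]

```text
time_s: 11.2
position: [0.5391, 0.268, 0.2078]
tool_rot: [[-1.0, -0.003, -0.002], [-0.003, 1.0, 0.0], [0.002, 0.0, -1.0]]
ft_force: [0.1, -0.2, -0.5]
grip_width: 0.0599
gripper_force: 0.0
```

```bash
python3 - <<'E'
from m import *
print(observe()['position']); tops((('bot',.146),('can',.158)))
n='scene'; im,d=shot(n,'s2.png'); P=cloud(n,d); p=observe()['position']
m=(d>0)&(abs(P[...,:2]-p[:2]).max(-1)<.055)&(P[...,2]>.17)
for z in np.arange(.2,.3,.01):
    Q=P[m&(abs(P[...,2]-z)<.005)]
    if len(Q): print(round(z,3),len(Q),'x',Q[:,0].min().round(3),Q[:,0].max().round(3),'y',Q[:,1].min().round(3),Q[:,1].max().round(3))
E
```

```text
[0.53905186 0.26797953 0.20783811]
top bot 198 px [285. 277.] med [0.4499 0.0033 0.1462] mid [0.4507 0.0033 0.1463] ext [0.03  0.033 0.011]
top can 63 px [157. 238.] med [0.5249 0.2639 0.1572] mid [0.5241 0.2645 0.1578] ext [0.01  0.029 0.009]
scene bot 258 px [32. 17.] med [ 0.5818 -1.0906  0.1459] mid [ 0.5717 -1.0891  0.146 ] ext [0.271 0.032 0.012]
scene bot 99 px [316. 131.] med [0.4535 0.0015 0.1468] mid [0.4526 0.0016 0.1452] ext [0.034 0.031 0.01 ]
scene bot 51 px [385. 204.] med [0.557  0.2693 0.1463] mid [0.5512 0.2645 0.1462] ext [0.022 0.037 0.011]
scene can 214 px [30. 14.] med [ 0.5836 -1.0926  0.1573] mid [ 0.5824 -1.092   0.158 ] ext [0.236 0.032 0.012]
scene can 189 px [386. 197.] med [0.5427 0.2637 0.1581] mid [0.5424 0.2634 0.1575] ext [0.039 0.039 0.011]
0.25 11 x 0.532 0.551 y 0.228 0.301
0.26 44 x 0.531 0.554 y 0.219 0.308
0.27 57 x 0.529 0.554 y 0.22 0.308
0.28 48 x 0.533 0.553 y 0.22 0.308
0.29 45 x 0.532 0.554 y 0.214 0.313
```

View pics/s2.png

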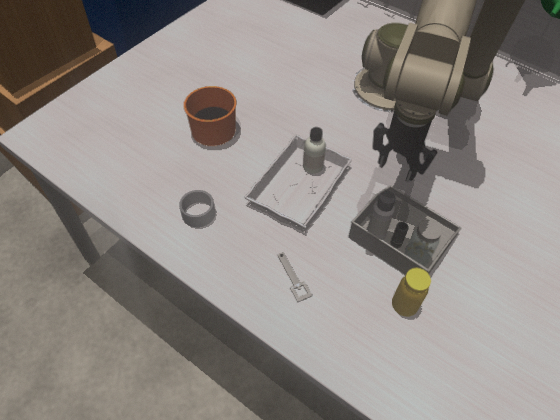

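The bottle stands upright in the tray at (316,145) and the gripper is over the can. Descending to grip it.

move_arm:
  jaw: [6, 6, 6, 6, 6, 6, 6, 5, 4, 3.4, 3.4, 3.4]
  dp:
    - [0, 0, 3]
    - [0, 0, 3]
    - [0, 0, 3]
    - [0, 0, 2]
    - [0, 0, 1]
    - [0, 0, 0.9]
    - [0, 0, 0]
    - [0, 0, 0]
    - [0, 0, 0]
    - [0, 0, 0]
    - [0, 0, 0]
    - [0, 0, 0]
  turn:
    - [0, 0, 0]
    - [0, 0, 0]
    - [0, 0, 0]
    - [0, 0, 0]
    - [0, 0, 0]
    - [0, 0, 0]
    - [0, 0, 0]
    - [0, 0, 0]
    - [0, 0, 0]
    - [0, 0, 0]
    - [0, 0, 0]
    - [0, 0, 0]

```text
time_s: 12.35
position: [0.5397, 0.2653, 0.0823]
tool_rot: [[-1.0, -0.0, 0.003], [-0.0, 1.0, 0.001], [-0.003, 0.001, -1.0]]
ft_force: [-0.1, 0.4, 7.1]
grip_width: 0.0385
gripper_force: 50.7
```

move_arm:
  jaw: [3.4, 3.4, 3.4, 3.4, 3.4, 3.4, 3.4, 3.4]
  dp:
    - [0, 0, -1]
    - [0, 0, -2]
    - [0, 0, -2.5]
    - [0, 0, -2.5]
    - [0, 0, -2.5]
    - [0, 0, -2.5]
    - [0, 0, -2]
    - [0, 0, -2]
  turn:
    - [0, 0, 0]
    - [0, 0, 0]
    - [0, 0, 0]
    - [0, 0, 0]
    - [0, 0, 0]
    - [0, 0, 0]
    - [0, 0, 0]
    - [0, 0, 0]

```text
time_s: 13.02
position: [0.5384, 0.2649, 0.2524]
tool_rot: [[-1.0, -0.0, -0.0], [-0.0, 1.0, -0.0], [0.0, -0.0, -1.0]]
ft_force: [-0.1, 0.9, -3.3]
grip_width: 0.0393
gripper_force: 50.8
```

move_arm:
  jaw: [3.4, 3.4, 3.4, 3.4, 3.4, 3.4, 3.4, 3.4, 3.4, 3.4, 3.4, 3.4]
  dp:
    - [0, -1.4, 0]
    - [0.1, -2.5, 0]
    - [0.1, -2.5, 0]
    - [0.1, -2.5, 0]
    - [0.1, -2.5, 0]
    - [0.1, -2.5, 0]
    - [0.1, -2.5, 0]
    - [0.1, -2.5, 0]
    - [0.1, -2.5, 0]
    - [0.1, -2.5, 0]
    - [0.1, -1.5, 0]
    - [0, 0, 0]
  turn:
    - [0, 0, 0]
    - [0, 0, 0]
    - [0, 0, 0]
    - [0, 0, 0]
    - [0, 0, 0]
    - [0, 0, 0]
    - [0, 0, 0]
    - [0, 0, 0]
    - [0, 0, 0]
    - [0, 0, 0]
    - [0, 0, 0]
    - [0, 0, 0]

```text
time_s: 14.02
position: [0.5281, 0.0079, 0.25]
tool_rot: [[-1.0, 0.003, -0.002], [0.003, 1.0, -0.001], [0.002, -0.001, -1.0]]
ft_force: [-0.2, -0.9, -4.1]
grip_width: 0.0389
gripper_force: 51.1
```

move_arm:
  jaw: [3.4, 3.4, 3.4, 3.4, 3.4, 3.4, 3.4, 3.4, 3.4, 3.4]
  dp:
    - [0, 0, 2.5]
    - [0, 0, 2.5]
    - [0, 0, 2.5]
    - [0, 0, 2.5]
    - [0, 0, 2.5]
    - [0, 0, 2]
    - [0, 0, 1.2]
    - [0, 0, 0.7]
    - [0, 0, 0.2]
    - [0, 0, 0]
  turn:
    - [0, 0, 0]
    - [0, 0, 0]
    - [0, 0, 0]
    - [0, 0, 0]
    - [0, 0, 0]
    - [0, 0, 0]
    - [0, 0, 0]
    - [0, 0, 0]
    - [0, 0, 0]
    - [0, 0, 0]

```text
time_s: 14.85
position: [0.5288, 0.0112, 0.0847]
tool_rot: [[-1.0, -0.0, -0.0], [-0.0, 1.0, 0.0], [0.0, 0.0, -1.0]]
ft_force: [0.2, 0.6, -3.5]
grip_width: 0.039
gripper_force: 51.2
```

move_arm:
  jaw: [3.4, 3.4, 4, 5, 6, 6.5, 6.5, 6.5, 6.5, 6.5, 6.5, 6.5]
  dp:
    - [0, 0, 0.2]
    - [0, 0, 0.1]
    - [0, 0, 0]
    - [0, 0, 0]
    - [0, 0, 0]
    - [0, 0, 0]
    - [0, 0, -1]
    - [0, 0, -3]
    - [0, 0, -3]
    - [0, 0, -3]
    - [0, 0, -3]
    - [0, 0, 0]
  turn:
    - [0, 0, 0]
    - [0, 0, 0]
    - [0, 0, 0]
    - [0, 0, 0]
    - [0, 0, 0]
    - [0, 0, 0]
    - [0, 0, 0]
    - [0, 0, 0]
    - [0, 0, 0]
    - [0, 0, 0]
    - [0, 0, 0]
    - [0, 0, 0]

```text
time_s: 15.85
position: [0.5312, 0.0106, 0.2178]
tool_rot: [[-1.0, -0.0, 0.011], [-0.0, 1.0, -0.002], [-0.011, -0.002, -1.0]]
ft_force: [-0.2, -0.4, 0.3]
grip_width: 0.065
gripper_force: 0.0
```

move_arm:
  jaw: [7, 7.5, 7.5, 7.5, 7.5, 7.5, 7.5, 7.5, 7.5, 7.5, 7.5, 7.5]
  dp:
    - [0, 2, 0]
    - [-0.1, 3.5, 0]
    - [-0.1, 3.5, 0]
    - [-0.1, 3.5, 0]
    - [-0.1, 3.5, 0]
    - [-0.1, 3.5, 0]
    - [-0.1, 3.5, 0]
    - [-0.1, 3.5, 0]
    - [-0.2, 3.5, 0]
    - [-0.1, 3.5, 0]
    - [-0.1, 3.5, 0]
    - [0, 0.5, 0]
  turn:
    - [0, 0, 0]
    - [0, 0, 0]
    - [0, 0, 0]
    - [0, 0, 0]
    - [0, 0, 0]
    - [0, 0, 0]
    - [0, 0, 0]
    - [0, 0, 0]
    - [0, 0, 0]
    - [0, 0, 0]
    - [0, 0, 0]
    - [0, 0, 0]

```text
time_s: 16.85
position: [0.5388, 0.3908, 0.2106]
tool_rot: [[-1.0, -0.005, -0.001], [-0.005, 1.0, 0.001], [0.001, 0.001, -1.0]]
ft_force: [0.7, 0.0, -0.5]
grip_width: 0.0749
gripper_force: 0.0
```

```bash
python3 - <<'E'
from m import *
print(observe()['position']); tops((('can',.158),('bot',.146),('jar',.133)))
E
```

```text
[0.53879885 0.39080953 0.21059955]
top can 298 px [281. 238.] med [0.5281 0.0124 0.1579] mid [0.5274 0.0125 0.1577] ext [0.038 0.037 0.01 ]
top bot 198 px [285. 277.] med [0.4498 0.0033 0.146 ] mid [0.4505 0.0033 0.1452] ext [0.03  0.033 0.01 ]
top jar 506 px [ 86. 167.] med [0.6726 0.4248 0.1299] mid [0.6719 0.4252 0.1316] ext [0.054 0.055 0.009]
top jar 361 px [104. 232.] med [0.5344 0.3779 0.1328] mid [0.5406 0.3849 0.1329] ext [0.054 0.051 0.012]
scene can 226 px [29. 15.] med [ 0.5929 -1.0921  0.1578] mid [ 0.5825 -1.09    0.158 ] ext [0.24  0.031 0.012]
scene can 160 px [302. 147.] med [0.5331 0.012  0.1584] mid [0.5306 0.0105 0.157 ] ext [0.041 0.039 0.01 ]
scene bot 240 px [33. 16.] med [ 0.5833 -1.0903  0.1461] mid [ 0.5711 -1.0863  0.146 ] ext [0.274 0.036 0.012]
scene bot 100 px [316. 131.] med [0.4537 0.0016 0.1464] mid [4.519e-01 2.000e-04 1.460e-01] ext [0.032 0.032 0.012]
scene bot 47 px [302. 153.] med [0.5446 0.0184 0.1453] mid [0.5363 0.0132 0.146 ] ext [0.031 0.034 0.012]
scene jar 272 px [37. 18.] med [ 0.571  -1.0911  0.1334] mid [ 0.5584 -1.0892  0.133 ] ext [0.302 0.036 0.012]
scene jar 38 px [316. 137.] med [0.4621 0.0088 0.1333] mid [0.4578 0.0027 0.1332] ext [0.026 0.03  0.011]
scene jar 52 px [301. 157.] med [0.5452 0.0199 0.1309] mid [0.5381 0.0118 0.133 ] ext [0.027 0.037 0.012]
scene jar 381 px [429. 229.] med [0.5447 0.3855 0.1328] mid [0.543  0.3856 0.1323] ext [0.055 0.054 0.01 ]
scene jar 425 px [418. 279.] med [0.6753 0.4246 0.1301] mid [0.6752 0.4236 0.131 ] ext [0.054 0.053 0.008]
```

move_arm:
  jaw: [7.5, 7.5, 7.5, 7.5, 7.5, 7.5, 7.5, 7.5]
  dp:
    - [0, 0, 3]
    - [0, 0, 3]
    - [0, 0, 3]
    - [0, 0, 2]
    - [0, 0, 1.5]
    - [0, 0, 1]
    - [0, 0, 0.8]
    - [0, 0, 0]
  turn:
    - [0, 0, 0]
    - [0, 0, 0]
    - [0, 0, 0]
    - [0, 0, 0]
    - [0, 0, 0]
    - [0, 0, 0]
    - [0, 0, 0]
    - [0, 0, 0]

```text
time_s: 17.62
position: [0.5397, 0.385, 0.0676]
tool_rot: [[-1.0, 0.001, -0.002], [0.001, 1.0, -0.001], [0.002, -0.001, -1.0]]
ft_force: [-0.0, -0.7, -0.1]
grip_width: 0.075
gripper_force: 0.0
```

move_arm:
  jaw: [7, 6, 5, 5, 5, 5]
  dp:
    - [0, 0, 0]
    - [0, 0, 0]
    - [0, 0, 0]
    - [0, 0, 0]
    - [0, 0, 0]
    - [0, 0, 0]
  turn:
    - [0, 0, 0]
    - [0, 0, 0]
    - [0, 0, 0]
    - [0, 0, 0]
    - [0, 0, 0]
    - [0, 0, 0]

```text
time_s: 18.12
position: [0.5406, 0.3864, 0.0703]
tool_rot: [[-1.0, -0.0, 0.003], [-0.0, 1.0, 0.001], [-0.003, 0.001, -1.0]]
ft_force: [-0.9, -0.4, 6.8]
grip_width: 0.0548
gripper_force: 52.8
```

move_arm:
  jaw: [6.2, 6.8, 7, 7, 6.5, 6, 5, 5, 5, 5]
  dp:
    - [0, 0, 0]
    - [0, 0, 0]
    - [0, 0, 0.5]
    - [0, 0, 0]
    - [0, 0, 0]
    - [0, 0, 0]
    - [0, 0, 0]
    - [0, 0, 0]
    - [0, 0, 0]
    - [0, 0, 0]
  turn:
    - [0, 0, 0]
    - [0, 0, 0]
    - [0, 0, 0]
    - [0, 0, 0]
    - [0, 0, 0]
    - [0, 0, 0]
    - [0, 0, 0]
    - [0, 0, 0]
    - [0, 0, 0]
    - [0, 0, 0]

```text
time_s: 18.95
position: [0.54, 0.3861, 0.064]
tool_rot: [[-1.0, -0.0, 0.0], [-0.0, 1.0, 0.0], [-0.0, 0.0, -1.0]]
ft_force: [0.4, 0.5, 2.1]
grip_width: 0.0547
gripper_force: 53.2
```

move_arm:
  jaw: [5, 5, 5, 5, 5, 5, 5, 5, 5]
  dp:
    - [0, 0, -0.5]
    - [0, 0, -1]
    - [0, 0, -2]
    - [0, 0, -2.5]
    - [0, 0, -2.5]
    - [0, 0, -2.5]
    - [0, 0, -2.5]
    - [0, 0, -2.5]
    - [0, 0, -1.5]
  turn:
    - [0, 0, 0]
    - [0, 0, 0]
    - [0, 0, 0]
    - [0, 0, 0]
    - [0, 0, 0]
    - [0, 0, 0]
    - [0, 0, 0]
    - [0, 0, 0]
    - [0, 0, 0]

```text
time_s: 19.7
position: [0.54, 0.386, 0.2422]
tool_rot: [[-1.0, -0.0, 0.003], [-0.0, 1.0, 0.001], [-0.003, 0.001, -1.0]]
ft_force: [0.2, 0.2, -2.9]
grip_width: 0.0546
gripper_force: 53.9
```

move_arm:
  jaw: [5, 5, 5, 5, 5, 5, 5, 5, 5, 5, 5, 5]
  dp:
    - [0, -1.7, 0]
    - [-0.6, -3.2, 0]
    - [-0.7, -3.3, 0]
    - [-0.7, -3.3, 0]
    - [-0.7, -3.3, 0]
    - [-0.7, -3.3, 0]
    - [-0.7, -3.3, 0]
    - [-0.7, -3.3, 0]
    - [-0.7, -3.3, 0]
    - [-0.7, -3.3, 0]
    - [-0.5, -3.3, 0]
    - [0, -2, 0]
  turn:
    - [0, 0, 0]
    - [0, 0, 0]
    - [0, 0, 0]
    - [0, 0, 0]
    - [0, 0, 0]
    - [0, 0, 0]
    - [0, 0, 0]
    - [0, 0, 0]
    - [0, 0, 0]
    - [0, 0, 0]
    - [0, 0, 0]
    - [0, 0, 0]

```text
time_s: 20.7
position: [0.6072, 0.0166, 0.2388]
tool_rot: [[-1.0, 0.002, -0.001], [0.002, 1.0, -0.001], [0.001, -0.001, -1.0]]
ft_force: [-0.6, 0.3, -3.7]
grip_width: 0.0549
gripper_force: 54.3
```

move_arm:
  jaw: [5, 5, 5, 5, 5, 5, 5, 5, 5, 5]
  dp:
    - [0, 0, 0]
    - [0, 0, 2.5]
    - [0, 0, 2.5]
    - [0, 0, 2.5]
    - [0, 0, 2.5]
    - [0, 0, 2.5]
    - [0, 0, 2]
    - [0, 0, 1.5]
    - [0, 0, 1]
    - [0, 0, 0]
  turn:
    - [0, 0, 0]
    - [0, 0, 0]
    - [0, 0, 0]
    - [0, 0, 0]
    - [0, 0, 0]
    - [0, 0, 0]
    - [0, 0, 0]
    - [0, 0, 0]
    - [0, 0, 0]
    - [0, 0, 0]

```text
time_s: 21.53
position: [0.6058, 0.0205, 0.067]
tool_rot: [[-1.0, -0.0, -0.004], [-0.0, 1.0, 0.001], [0.004, 0.001, -1.0]]
ft_force: [-0.3, -0.3, -4.0]
grip_width: 0.0549
gripper_force: 54.4
```

move_arm:
  jaw: [5, 5, 5, 5.8, 6.5, 7, 7, 7, 7, 7, 7, 7]
  dp:
    - [0, 0, 0.2]
    - [0, 0, 0.1]
    - [0, 0, 0]
    - [0, 0, 0]
    - [0, 0, 0]
    - [0, 0, 0]
    - [0, 0, -1]
    - [0, 0, -3]
    - [0, 0, -3]
    - [0, 0, -3]
    - [0, 0, -3]
    - [0, 0, -1]
  turn:
    - [0, 0, 0]
    - [0, 0, 0]
    - [0, 0, 0]
    - [0, 0, 0]
    - [0, 0, 0]
    - [0, 0, 0]
    - [0, 0, 0]
    - [0, 0, 0]
    - [0, 0, 0]
    - [0, 0, 0]
    - [0, 0, 0]
    - [0, 0, 0]

```text
time_s: 22.53
position: [0.6083, 0.0199, 0.2117]
tool_rot: [[-1.0, -0.0, 0.008], [-0.0, 1.0, -0.001], [-0.008, -0.001, -1.0]]
ft_force: [-0.2, 0.2, 0.2]
grip_width: 0.0702
gripper_force: 0.0
```

```bash
python3 - <<'E'
from m import *
print(observe()['position']); tops((('jar',.133),('sock',.083)))
shot('top','t3.png')
E
```

```text
[0.60830225 0.01986233 0.21174802]
top jar 505 px [ 86. 167.] med [0.6727 0.4248 0.13  ] mid [0.6718 0.4249 0.1313] ext [0.054 0.056 0.009]
top jar 77 px [276. 211.] med [0.5866 0.0235 0.1328] mid [0.5867 0.0237 0.1324] ext [0.012 0.042 0.008]
top sock 52 px [106. 175.] med [0.66   0.3976 0.0825] mid [0.669  0.4045 0.083 ] ext [0.055 0.026 0.012]
top sock 188 px [460. 251.] med [ 0.5075 -0.3795  0.0826] mid [ 0.5125 -0.364   0.083 ] ext [0.136 0.062 0.012]
top sock 153 px [138. 233.] med [0.5366 0.3236 0.0833] mid [0.5357 0.3249 0.0825] ext [0.028 0.03  0.011]
scene jar 262 px [37. 18.] med [ 0.5663 -1.0896  0.1325] mid [ 0.56   -1.0889  0.133 ] ext [0.305 0.036 0.012]
scene jar 40 px [317. 138.] med [0.4626 0.0109 0.1333] mid [0.4582 0.0061 0.133 ] ext [0.026 0.022 0.012]
scene jar 50 px [302. 157.] med [0.545  0.0212 0.1328] mid [0.5387 0.0153 0.133 ] ext [0.028 0.035 0.011]
scene jar 321 px [287. 174.] med [0.6118 0.0217 0.1334] mid [0.6101 0.0214 0.1326] ext [0.057 0.054 0.011]
scene jar 419 px [418. 279.] med [0.6761 0.4245 0.1302] mid [0.6751 0.4236 0.1313] ext [0.055 0.053 0.0
[... 179 characters left out ...]
 [ 0.5024 -0.345   0.083 ] ext [0.116 0.114 0.012]
scene sock 132 px [211. 124.] med [ 0.5662 -0.2802  0.0826] mid [ 0.536  -0.3094  0.0831] ext [0.107 0.108 0.012]
scene sock 42 px [318. 154.] med [0.4694 0.0245 0.0836] mid [0.4622 0.0189 0.0832] ext [0.04  0.027 0.011]
scene sock 36 px [304. 172.] med [0.5441 0.0308 0.0836] mid [0.5386 0.027  0.083 ] ext [0.033 0.019 0.012]
scene sock 72 px [286. 193.] med [0.6334 0.0399 0.0831] mid [0.623  0.0251 0.083 ] ext [0.042 0.057 0.012]
scene sock 109 px [402. 227.] med [0.5407 0.3222 0.0831] mid [0.5395 0.3218 0.0822] ext [0.031 0.031 0.01 ]
scene sock 74 px [409. 297.] med [0.7028 0.4271 0.0834] mid [0.6933 0.425  0.083 ] ext [0.029 0.061 0.012]
```

View pics/t3.png

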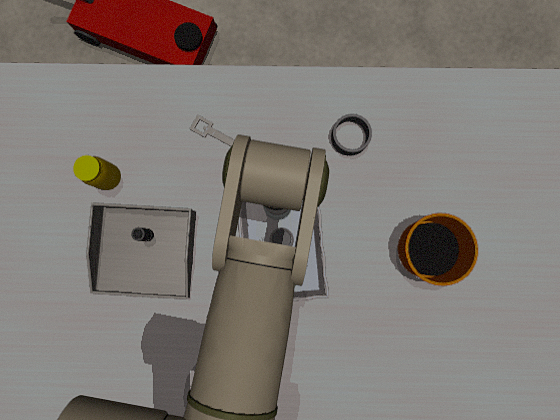

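The three stand in the tray and the bin holds only the socket at (142,234). Next, the socket.

move_arm:
  jaw: [6, 5.5, 5, 5, 5, 5, 5, 5, 5, 5, 5, 5]
  dp:
    - [0, 1.5, 0]
    - [0.7, 3, 0]
    - [0.7, 3, 0]
    - [0.7, 3, 0]
    - [0.7, 3, 0]
    - [0.7, 3, 0]
    - [0.7, 3, 0]
    - [0.7, 3, 0]
    - [0.7, 3, 0]
    - [0.7, 3, 0]
    - [0.7, 1.8, 0]
    - [0.5, 0, 0]
  turn:
    - [0, 0, 0]
    - [0, 0, 0]
    - [0, 0, 0]
    - [0, 0, 0]
    - [0, 0, 0]
    - [0, 0, 0]
    - [0, 0, 0]
    - [0, 0, 0]
    - [0, 0, 0]
    - [0, 0, 0]
    - [0, 0, 0]
    - [0, 0, 0]

```text
time_s: 23.68
position: [0.5297, 0.3267, 0.2035]
tool_rot: [[-1.0, -0.004, -0.004], [-0.004, 1.0, -0.0], [0.004, -0.0, -1.0]]
ft_force: [0.4, 0.5, 0.5]
grip_width: 0.05
gripper_force: 0.0
```

move_arm:
  jaw: [5, 5, 5, 5, 5, 5, 5, 5, 5, 5]
  dp:
    - [0, 0, 0]
    - [0, 0, 3]
    - [0, 0, 3]
    - [0, 0, 3]
    - [0, 0, 3]
    - [0, 0, 3]
    - [0, 0, 2]
    - [0, 0, 1]
    - [0, 0, 1]
    - [0, 0, 0]
  turn:
    - [0, 0, 0]
    - [0, 0, 0]
    - [0, 0, 0]
    - [0, 0, 0]
    - [0, 0, 0]
    - [0, 0, 0]
    - [0, 0, 0]
    - [0, 0, 0]
    - [0, 0, 0]
    - [0, 0, 0]

```text
time_s: 24.52
position: [0.5315, 0.3222, 0.0143]
tool_rot: [[-1.0, 0.001, -0.002], [0.001, 1.0, -0.001], [0.002, -0.001, -1.0]]
ft_force: [-0.6, 0.0, 0.4]
grip_width: 0.0496
gripper_force: 0.0
```

move_arm:
  jaw: [5, 4.5, 3.5, 2.5, 2.3, 2.3, 2.3, 2.3]
  dp:
    - [-0.5, 0.1, 0.3]
    - [0, 0, 0]
    - [0, 0, 0]
    - [0, 0, 0]
    - [0, 0, 0]
    - [0, 0, 0]
    - [0, 0, 0]
    - [0, 0, 0]
  turn:
    - [0, 0, 0]
    - [0, 0, 0]
    - [0, 0, 0]
    - [0, 0, 0]
    - [0, 0, 0]
    - [0, 0, 0]
    - [0, 0, 0]
    - [0, 0, 0]

```text
time_s: 25.18
position: [0.5375, 0.3243, 0.0138]
tool_rot: [[-1.0, -0.0, 0.002], [-0.0, 1.0, 0.001], [-0.002, 0.001, -1.0]]
ft_force: [0.1, -0.8, 6.4]
grip_width: 0.0288
gripper_force: 49.2
```

move_arm:
  jaw: [2.3, 2.3, 2.3, 2.3, 2.3, 2.3, 2.3, 2.3, 2.3, 2.3]
  dp:
    - [0, 0, -1]
    - [0, 0, -2]
    - [0, 0, -3]
    - [0, 0, -3]
    - [0, 0, -3]
    - [0, 0, -3]
    - [0, 0, -3]
    - [0, 0, -2]
    - [0, 0, -1]
    - [0, 0, 0]
  turn:
    - [0, 0, 0]
    - [0, 0, 0]
    - [0, 0, 0]
    - [0, 0, 0]
    - [0, 0, 0]
    - [0, 0, 0]
    - [0, 0, 0]
    - [0, 0, 0]
    - [0, 0, 0]
    - [0, 0, 0]

```text
time_s: 26.02
position: [0.5372, 0.3242, 0.2249]
tool_rot: [[-1.0, -0.0, 0.003], [-0.0, 1.0, 0.001], [-0.003, 0.001, -1.0]]
ft_force: [-0.1, -0.4, -1.6]
grip_width: 0.0291
gripper_force: 49.5
```

move_arm:
  jaw: [2.3, 2.3, 2.3, 2.3, 2.3, 2.3, 2.3, 2.3, 2.3, 2.3, 2.3, 2.3]
  dp:
    - [0, -2, -0.5]
    - [0, -3, -0.5]
    - [0, -3.2, 0]
    - [0, -3.2, 0]
    - [0, -3.2, 0]
    - [0, -3.2, 0]
    - [0, -3.2, 0]
    - [0, -3.2, 0]
    - [0, -3.2, 0]
    - [0, -3.2, 0]
    - [0.2, -3.2, 0]
    - [0.2, -3.2, 0]
  turn:
    - [0, 0, 0]
    - [0, 0, 0]
    - [0, 0, 0]
    - [0, 0, 0]
    - [0, 0, 0]
    - [0, 0, 0]
    - [0, 0, 0]
    - [0, 0, 0]
    - [0, 0, 0]
    - [0, 0, 0]
    - [0, 0, 0]
    - [0, 0, 0]

```text
time_s: 27.02
position: [0.5318, -0.0473, 0.2308]
tool_rot: [[-1.0, -0.0, -0.004], [-0.0, 1.0, 0.001], [0.004, 0.001, -1.0]]
ft_force: [0.3, -0.3, -2.3]
grip_width: 0.0284
gripper_force: 49.7
```

move_arm:
  jaw: [2.3, 2.3, 2.3, 2.3, 2.3, 2.3, 2.3, 2.3, 2.3, 2.3, 2.3, 2.3]
  dp:
    - [0.2, -3, 0]
    - [0.2, -3, 0]
    - [0.2, -3, 0]
    - [0.2, -3, 0]
    - [0.2, -3, 0]
    - [0.2, -3, 0]
    - [0.2, -3, 0]
    - [0.2, -3, 0]
    - [0.2, -2, 0]
    - [0.2, -1, 0]
    - [0, 0, 0]
    - [0, 0, 0]
  turn:
    - [0, 0, 0]
    - [0, 0, 0]
    - [0, 0, 0]
    - [0, 0, 0]
    - [0, 0, 0]
    - [0, 0, 0]
    - [0, 0, 0]
    - [0, 0, 0]
    - [0, 0, 0]
    - [0, 0, 0]
    - [0, 0, 0]
    - [0, 0, 0]

```text
time_s: 28.02
position: [0.5128, -0.3152, 0.2316]
tool_rot: [[-1.0, 0.0, -0.001], [0.0, 1.0, 0.002], [0.001, 0.002, -1.0]]
ft_force: [-1.0, 0.9, -1.6]
grip_width: 0.0288
gripper_force: 49.7
```

```bash
python3 - <<'E'
from m import *
s=observe();p=s['position'];print(p,s['grip_width'],s['ft_force'])
n='scene'; im,d=shot(n); P=cloud(n,d)
m=(d>0)&(abs(P[...,:2]-p[:2]).max(-1)<.055)
for z in np.arange(.15,.35,.01):
    Q=P[m&(abs(P[...,2]-z)<.005)]
    if len(Q): print(round(z,3),len(Q),'x',Q[:,0].min().round(3),Q[:,0].max().round(3),'y',Q[:,1].min().round(3),Q[:,1].max().round(3))
for n in('top','scene'):
  im,d=cams.get_image(n);P=cloud(n,d);h=np.linalg.norm(P[...,:2]-[.512,-.327],axis=-1)<.045
  print(n,np.histogram(P[h&(d>0)&(P[...,2]<.12)][:,2],bins=np.arange(0,.125,.005)))
E
```

```text
[ 0.51275086 -0.31519218  0.23164452] 0.028807302860277204 [-0.98472035  0.93084862 -1.62087837]
0.22 6 x 0.504 0.525 y -0.31 -0.305
0.23 33 x 0.508 0.532 y -0.321 -0.302
0.24 31 x 0.508 0.533 y -0.331 -0.301
0.25 34 x 0.506 0.529 y -0.323 -0.302
0.26 28 x 0.51 0.529 y -0.323 -0.302
0.27 26 x 0.509 0.531 y -0.336 -0.293
0.28 57 x 0.511 0.53 y -0.348 -0.288
0.29 55 x 0.51 0.528 y -0.344 -0.286
0.3 87 x 0.504 0.529 y -0.344 -0.286
0.31 49 x 0.505 0.529 y -0.345 -0.286
0.32 101 x 0.505 0.53 y -0.363 -0.269
0.33 81 x 0.503 0.533 y -0.369 -0.265
0.34 110 x 0.499 0.533 y -0.37 -0.26
top (array([  0,   0,   0,   0,   0,   0,   0,  42, 731, 324,   5,   0,   0,
         0,   0,   0,   0,   0,   0,   0,   0,   0,   0,   0]), array([0.   , 0.005, 0.01 , 0.015, 0.02 , 0.025, 0.03 , 0.035, 0.04 ,
       0.045, 0.05 , 0.055, 0.06 , 0.065, 0.07 , 0.075, 0.08 , 0.085,
       0.09 , 0.095, 0.1  , 0.105, 0.11 , 0.115, 0.12 ]))
scene (array([  0,   0,   0,   0,   0,   0,   0,   5, 117,  74,   2,   0,   0,
         0,   0,   0,   0,   0,   0,   0,   0,   0,   0,   0]), array([0.   , 0.005, 0.01 , 0.015, 0.02 , 0.025, 0.03 , 0.035, 0.04 ,
       0.045, 0.05 , 0.055, 0.06 , 0.065, 0.07 , 0.075, 0.08 , 0.085,
       0.09 , 0.095, 0.1  , 0.105, 0.11 , 0.115, 0.12 ]))
```

move_arm:
  jaw: [2.3, 2.3, 2.3, 2.3, 2.3, 2.3, 2.3, 2.3, 2.3, 2.3, 2.3]
  dp:
    - [0, -1, 0]
    - [0, 0, 2]
    - [0, 0, 2]
    - [0, 0, 2]
    - [0, 0, 2]
    - [0, 0, 2]
    - [0, 0, 2]
    - [0, 0, 1.5]
    - [0, 0, 1]
    - [0, 0, 0.7]
    - [0, 0, 0.3]
  turn:
    - [0, 0, 0]
    - [0, 0, 0]
    - [0, 0, 0]
    - [0, 0, 0]
    - [0, 0, 0]
    - [0, 0, 0]
    - [0, 0, 0]
    - [0, 0, 0]
    - [0, 0, 0]
    - [0, 0, 0]
    - [0, 0, 0]

```text
time_s: 29.08
position: [0.513, -0.3259, 0.0771]
tool_rot: [[-1.0, -0.0, -0.0], [-0.0, 1.0, 0.0], [0.0, 0.0, -1.0]]
ft_force: [0.1, -0.2, -2.0]
grip_width: 0.029
gripper_force: 49.8
```

move_arm:
  jaw: [2.3, 2.3, 2.3]
  dp:
    - [0, 0, 0.4]
    - [0, 0, 0.4]
    - [0, 0, 0]
  turn:
    - [0, 0, 0]
    - [0, 0, 0]
    - [0, 0, 0]

```text
time_s: 29.33
position: [0.513, -0.326, 0.0695]
tool_rot: [[-1.0, -0.0, -0.0], [-0.0, 1.0, 0.0], [0.0, 0.0, -1.0]]
ft_force: [-1.0, -0.0, -2.7]
grip_width: 0.0284
gripper_force: 49.8
```

move_arm:
  jaw: [2.3, 2.3, 2.3]
  dp:
    - [0, 0, 0.2]
    - [0, 0, 0.2]
    - [0, 0, 0]
  turn:
    - [0, 0, 0]
    - [0, 0, 0]
    - [0, 0, 0]

```text
time_s: 29.58
position: [0.513, -0.326, 0.0656]
tool_rot: [[-1.0, -0.0, -0.0], [-0.0, 1.0, 0.0], [0.0, 0.0, -1.0]]
ft_force: [-0.0, -0.4, -2.4]
grip_width: 0.029
gripper_force: 49.8
```

move_arm:
  jaw: [2.3, 2.3, 2.3]
  dp:
    - [0, 0, 0.2]
    - [0, 0, 0.2]
    - [0, 0, 0]
  turn:
    - [0, 0, 0]
    - [0, 0, 0]
    - [0, 0, 0]

```text
time_s: 29.83
position: [0.5129, -0.3259, 0.0613]
tool_rot: [[-1.0, -0.0, -0.0], [-0.0, 1.0, 0.0], [0.0, 0.0, -1.0]]
ft_force: [-0.3, 0.4, -2.3]
grip_width: 0.0286
gripper_force: 49.8
```

move_arm:
  jaw: [2.3, 2.3, 2.3]
  dp:
    - [0, 0, 0.15]
    - [0, 0, 0.15]
    - [0, 0, 0]
  turn:
    - [0, 0, 0]
    - [0, 0, 0]
    - [0, 0, 0]

```text
time_s: 30.08
position: [0.5129, -0.3259, 0.0584]
tool_rot: [[-1.0, -0.0, -0.0], [-0.0, 1.0, 0.0], [0.0, 0.0, -1.0]]
ft_force: [0.5, -0.0, -2.4]
grip_width: 0.0284
gripper_force: 49.8
```

move_arm:
  jaw: [2.3, 2.3, 2.3]
  dp:
    - [0, 0, 0.15]
    - [0, 0, 0.1]
    - [0, 0, 0]
  turn:
    - [0, 0, 0]
    - [0, 0, 0]
    - [0, 0, 0]

```text
time_s: 30.33
position: [0.5129, -0.3259, 0.056]
tool_rot: [[-1.0, -0.0, -0.0], [-0.0, 1.0, 0.0], [0.0, 0.0, -1.0]]
ft_force: [-0.1, -0.5, -2.9]
grip_width: 0.0287
gripper_force: 49.8
```

move_arm:
  jaw: [2.3, 2.3]
  dp:
    - [0, 0, 0.2]
    - [0, 0, 0]
  turn:
    - [0, 0, 0]
    - [0, 0, 0]

```text
time_s: 30.5
position: [0.5132, -0.3261, 0.0546]
tool_rot: [[-1.0, -0.0, 0.001], [-0.0, 1.0, -0.001], [-0.001, -0.001, -1.0]]
ft_force: [-0.1, -0.9, 0.1]
grip_width: 0.0285
gripper_force: 50.0
```

move_arm:
  jaw: [2.3, 2.3]
  dp:
    - [0, 0, 0.15]
    - [0, 0, 0]
  turn:
    - [0, 0, 0]
    - [0, 0, 0]

```text
time_s: 30.67
position: [0.5134, -0.3262, 0.0545]
tool_rot: [[-1.0, -0.0, 0.002], [-0.0, 1.0, -0.001], [-0.002, -0.001, -1.0]]
ft_force: [-2.2, 2.2, 11.8]
grip_width: 0.0288
gripper_force: 51.4
```

move_arm:
  jaw: [2.3, 2.3]
  dp:
    - [0, 0, 0.1]
    - [0, 0, 0]
  turn:
    - [0, 0, 0]
    - [0, 0, 0]

```text
time_s: 30.83
position: [0.5135, -0.3263, 0.0545]
tool_rot: [[-1.0, -0.0, 0.002], [-0.0, 1.0, -0.002], [-0.002, -0.002, -1.0]]
ft_force: [-3.7, 3.5, 17.4]
grip_width: 0.0288
gripper_force: 52.1
```

Contact felt at reported z 0.0545. I ease off the load, let go and rise.

move_arm:
  jaw: [2.3, 2.3, 2.8, 3.2, 3.8, 4.5, 5, 5, 5, 5, 5, 5]
  dp:
    - [0, 0, -0.2]
    - [0, 0, 0]
    - [0, 0, 0]
    - [0, 0, 0]
    - [0, 0, 0]
    - [0, 0, 0]
    - [0, 0, 0]
    - [0, 0, -1]
    - [0, 0, -3]
    - [0, 0, -4]
    - [0, 0, -4]
    - [0, 0, -4]
  turn:
    - [0, 0, 0]
    - [0, 0, 0]
    - [0, 0, 0]
    - [0, 0, 0]
    - [0, 0, 0]
    - [0, 0, 0]
    - [0, 0, 0]
    - [0, 0, 0]
    - [0, 0, 0]
    - [0, 0, 0]
    - [0, 0, 0]
    - [0, 0, 0]

```text
time_s: 31.83
position: [0.5127, -0.3257, 0.2164]
tool_rot: [[-1.0, -0.0, 0.0], [-0.0, 1.0, -0.0], [-0.0, -0.0, -1.0]]
ft_force: [0.4, -0.8, -0.7]
grip_width: 0.0501
gripper_force: 0.0
```

```bash
python3 - <<'E'
from m import *
print(observe()['position'])
for n in('top','scene'):
  im,d=cams.get_image(n);P=cloud(n,d);h=(np.linalg.norm(P[...,:2]-[.513,-.326],axis=-1)<.05)&(d>0)&(P[...,2]>.07)&(P[...,2]<.14)
  Q=P[h&(P[...,2]>.116)];print(n,len(Q)); 
  if len(Q): print(np.median(Q,0).round(4),np.ptp(Q,axis=0).round(3))
tops((('can',.158),('bot',.146),('jar',.133)))
E
```

```text
[ 0.51270812 -0.32565867  0.21640479]
top 106
[ 0.5108 -0.3185  0.124 ] [0.027 0.021 0.011]
scene 78
[ 0.5185 -0.3243  0.1241] [0.03  0.03  0.013]
top can 295 px [281. 238.] med [0.5281 0.0124 0.1579] mid [0.5274 0.0124 0.1581] ext [0.039 0.037 0.009]
top bot 196 px [285. 277.] med [0.4498 0.0033 0.1461] mid [0.4507 0.0033 0.1462] ext [0.03  0.033 0.011]
top jar 500 px [ 86. 167.] med [0.6725 0.4249 0.1301] mid [0.672  0.4254 0.1316] ext [0.054 0.057 0.009]
top jar 553 px [277. 200.] med [0.6074 0.0219 0.1329] mid [0.6069 0.0219 0.1327] ext [0.053 0.055 0.01 ]
scene can 224 px [30. 14.] med [ 0.5844 -1.0919  0.1579] mid [ 0.5792 -1.091   0.158 ] ext [0.241 0.032 0.012]
scene can 153 px [303. 147.] med [0.5313 0.0113 0.1583] mid [0.5302 0.0101 0.1581] ext [0.038 0.039 0.01 ]
scene bot 257 px [32. 17.] med [ 0.5863 -1.091   0.146 ] mid [ 0.5754 -1.0907  0.146 ] ext [0.266 0.034 0.012]
scene bot 99 px [316. 131.] med [0.4542 0.0015 0.147 ] mid [0.4525 0.0007 0.1455] ext [0.032 0.034 0.011]
scene bot 53 px [302. 153.] med [0.544  0.0182 0.1462] mid [0.5353 0.0129 0.146 ] ext [0.031 0.036 0.011]
scene jar 260 px [37. 18.] med [ 0.5693 -1.0907  0.1329] mid [ 0.5628 -1.091   0.133 ] ext [0.299 0.035 0.012]
scene jar 39 px [316. 137.] med [0.4626 0.0071 0.1328] mid [0.4574 0.0023 0.133 ] ext [0.023 0.031 0.011]
scene jar 49 px [302. 157.] med [0.5445 0.0218 0.1331] mid [0.5354 0.0149 0.1331] ext [0.033 0.033 0.012]
scene jar 325 px [287. 174.] med [0.6119 0.0215 0.1334] mid [0.6093 0.0211 0.133 ] ext [0.058 0.054 0.011]
scene jar 414 px [418. 279.] med [0.6757 0.4243 0.1302] mid [0.6755 0.4236 0.1316] ext [0.056 0.053 0.009]
```

move_arm:
  jaw: [6, 7, 7, 7, 7, 7, 7, 7, 7, 7, 7, 7]
  dp:
    - [-0.6, 2, 0]
    - [-1, 3.3, 0]
    - [-1, 3.3, 0]
    - [-1, 3.3, 0]
    - [-1, 3.3, 0]
    - [-1, 3.3, 0]
    - [-1, 3.3, 0]
    - [-1, 3.3, 0]
    - [-1, 3.3, 0]
    - [-0.8, 3.3, 0]
    - [0, 2.9, 0]
    - [0, 0, 0]
  turn:
    - [0, 0, 0]
    - [0, 0, 0]
    - [0, 0, 0]
    - [0, 0, 0]
    - [0, 0, 0]
    - [0, 0, 0]
    - [0, 0, 0]
    - [0, 0, 0]
    - [0, 0, 0]
    - [0, 0, 0]
    - [0, 0, 0]
    - [0, 0, 0]

```text
time_s: 33.03
position: [0.6062, 0.025, 0.2121]
tool_rot: [[-1.0, -0.005, -0.003], [-0.005, 1.0, 0.002], [0.003, 0.002, -1.0]]
ft_force: [0.2, 0.3, 0.2]
grip_width: 0.0701
gripper_force: 0.0
```

move_arm:
  jaw: [7, 7, 7, 7, 7, 7, 7, 7, 7, 7]
  dp:
    - [0, 0, 0]
    - [0, 0, 3]
    - [0, 0, 3]
    - [0, 0, 3]
    - [0, 0, 2]
    - [0, 0, 2]
    - [0, 0, 1]
    - [0, 0, 0.9]
    - [0, 0, 0]
    - [0, 0, 0]
  turn:
    - [0, 0, 0]
    - [0, 0, 0]
    - [0, 0, 0]
    - [0, 0, 0]
    - [0, 0, 0]
    - [0, 0, 0]
    - [0, 0, 0]
    - [0, 0, 0]
    - [0, 0, 0]
    - [0, 0, 0]

```text
time_s: 33.87
position: [0.6072, 0.0195, 0.0651]
tool_rot: [[-1.0, 0.0, 0.0], [0.0, 1.0, -0.0], [-0.0, -0.0, -1.0]]
ft_force: [0.2, 0.4, 1.1]
grip_width: 0.0701
gripper_force: 0.0
```

move_arm:
  jaw: [6.5, 6, 5, 5, 5, 5, 5]
  dp:
    - [0, 0, 0]
    - [0, 0, 0]
    - [0, 0, 0]
    - [0, 0, 0]
    - [0, 0, 0]
    - [0, 0, 0]
    - [0, 0, 0]
  turn:
    - [0, 0, 0]
    - [0, 0, 0]
    - [0, 0, 0]
    - [0, 0, 0]
    - [0, 0, 0]
    - [0, 0, 0]
    - [0, 0, 0]

```text
time_s: 34.45
position: [0.6077, 0.0201, 0.0661]
tool_rot: [[-1.0, -0.0, 0.003], [-0.0, 1.0, -0.0], [-0.003, -0.0, -1.0]]
ft_force: [-0.9, 0.3, 5.7]
grip_width: 0.0547
gripper_force: 52.5
```

move_arm:
  jaw: [5, 5, 5, 5, 5, 5, 5, 5, 5, 5]
  dp:
    - [0, 0, -0.5]
    - [0, 0, -1]
    - [0, 0, -2]
    - [0, 0, -2.5]
    - [0, 0, -2.5]
    - [0, 0, -2.5]
    - [0, 0, -2.5]
    - [0, 0, -2.5]
    - [0, 0, -1]
    - [0, 0, 0]
  turn:
    - [0, 0, 0]
    - [0, 0, 0]
    - [0, 0, 0]
    - [0, 0, 0]
    - [0, 0, 0]
    - [0, 0, 0]
    - [0, 0, 0]
    - [0, 0, 0]
    - [0, 0, 0]
    - [0, 0, 0]

```text
time_s: 35.28
position: [0.6076, 0.0199, 0.238]
tool_rot: [[-1.0, -0.0, 0.005], [-0.0, 1.0, -0.001], [-0.005, -0.001, -1.0]]
ft_force: [0.7, -0.5, -4.3]
grip_width: 0.0547
gripper_force: 54.1
```

move_arm:
  jaw: [5, 5, 5, 5, 5, 5, 5, 5, 5, 5, 5, 5]
  dp:
    - [0.4, 2, 0]
    - [0.7, 3.4, 0]
    - [0.7, 3.4, 0]
    - [0.7, 3.4, 0]
    - [0.7, 3.4, 0]
    - [0.7, 3.4, 0]
    - [0.7, 3.4, 0]
    - [0.7, 3.4, 0]
    - [0.7, 3.4, 0]
    - [0.7, 3.4, 0]
    - [0, 3, 0]
    - [0, 1, 0]
  turn:
    - [0, 0, 0]
    - [0, 0, 0]
    - [0, 0, 0]
    - [0, 0, 0]
    - [0, 0, 0]
    - [0, 0, 0]
    - [0, 0, 0]
    - [0, 0, 0]
    - [0, 0, 0]
    - [0, 0, 0]
    - [0, 0, 0]
    - [0, 0, 0]

```text
time_s: 36.28
position: [0.5381, 0.3897, 0.233]
tool_rot: [[-1.0, -0.004, -0.003], [-0.004, 1.0, -0.0], [0.003, -0.0, -1.0]]
ft_force: [0.2, -0.6, -3.1]
grip_width: 0.0546
gripper_force: 54.6
```

move_arm:
  jaw: [5, 5, 5, 5, 5, 5, 5, 5, 5, 5]
  dp:
    - [0, 0, 0]
    - [0, 0, 1]
    - [0, 0, 2.5]
    - [0, 0, 2.5]
    - [0, 0, 2.5]
    - [0, 0, 2.5]
    - [0, 0, 2]
    - [0, 0, 1]
    - [0, 0, 0]
    - [0, 0, 0]
  turn:
    - [0, 0, 0]
    - [0, 0, 0]
    - [0, 0, 0]
    - [0, 0, 0]
    - [0, 0, 0]
    - [0, 0, 0]
    - [0, 0, 0]
    - [0, 0, 0]
    - [0, 0, 0]
    - [0, 0, 0]

```text
time_s: 37.12
position: [0.5402, 0.3854, 0.0951]
tool_rot: [[-1.0, 0.0, -0.0], [0.0, 1.0, -0.0], [0.0, -0.0, -1.0]]
ft_force: [-0.4, 0.0, -2.7]
grip_width: 0.0546
gripper_force: 54.6
```

move_arm:
  jaw: [5, 5, 5, 5]
  dp:
    - [0, 0.1, 1.5]
    - [0, 0, 1]
    - [0, 0, 0.2]
    - [0, 0, 0]
  turn:
    - [0, 0, 0]
    - [0, 0, 0]
    - [0, 0, 0]
    - [0, 0, 0]

```text
time_s: 37.45
position: [0.5398, 0.3868, 0.0677]
tool_rot: [[-1.0, -0.0, -0.001], [-0.0, 1.0, -0.0], [0.001, -0.0, -1.0]]
ft_force: [-0.0, 0.0, -3.9]
grip_width: 0.0544
gripper_force: 54.7
```

move_arm:
  jaw: [5, 5, 5.8, 6.5, 7, 7, 7, 7, 7, 7, 7, 7]
  dp:
    - [0, 0, 0.2]
    - [0, 0, 0]
    - [0, 0, 0]
    - [0, 0, 0]
    - [0, 0, 0]
    - [0, 0, 0]
    - [0, 0, -1]
    - [0, 0, -3]
    - [0, 0, -4]
    - [0, 0, -4]
    - [0, 0, -2.5]
    - [0, 0, 0]
  turn:
    - [0, 0, 0]
    - [0, 0, 0]
    - [0, 0, 0]
    - [0, 0, 0]
    - [0, 0, 0]
    - [0, 0, 0]
    - [0, 0, 0]
    - [0, 0, 0]
    - [0, 0, 0]
    - [0, 0, 0]
    - [0, 0, 0]
    - [0, 0, 0]

```text
time_s: 38.45
position: [0.5416, 0.3879, 0.2187]
tool_rot: [[-1.0, -0.0, 0.011], [-0.0, 1.0, 0.005], [-0.011, 0.005, -1.0]]
ft_force: [0.7, 0.5, -0.1]
grip_width: 0.07
gripper_force: 0.0
```

move_arm:
  jaw: [7, 6, 6, 6, 6, 6, 6, 6, 6, 6, 6, 6]
  dp:
    - [0, -2, 0]
    - [0.1, -3.5, 0]
    - [0.1, -3.5, 0]
    - [0.1, -3.5, 0]
    - [0.1, -3.5, 0]
    - [0.1, -3.5, 0]
    - [0.1, -3.5, 0]
    - [0.1, -3.5, 0]
    - [0.1, -3.5, 0]
    - [0.1, -3.5, 0]
    - [0.2, -3, 0]
    - [0, -1.1, 0]
  turn:
    - [0, 0, 0]
    - [0, 0, 0]
    - [0, 0, 0]
    - [0, 0, 0]
    - [0, 0, 0]
    - [0, 0, 0]
    - [0, 0, 0]
    - [0, 0, 0]
    - [0, 0, 0]
    - [0, 0, 0]
    - [0, 0, 0]
    - [0, 0, 0]

```text
time_s: 39.45
position: [0.5286, 0.0077, 0.2111]
tool_rot: [[-1.0, 0.003, 0.0], [0.003, 1.0, -0.001], [-0.0, -0.001, -1.0]]
ft_force: [0.8, -0.3, -0.0]
grip_width: 0.0598
gripper_force: 0.0
```

move_arm:
  jaw: [6, 6, 6, 6, 6, 6, 6, 6, 6]
  dp:
    - [0, 0, 0]
    - [0, 0, 3]
    - [0, 0, 3]
    - [0, 0, 3]
    - [0, 0, 2]
    - [0, 0, 1]
    - [0, 0, 0.9]
    - [0, 0, 0]
    - [0, 0, 0]
  turn:
    - [0, 0, 0]
    - [0, 0, 0]
    - [0, 0, 0]
    - [0, 0, 0]
    - [0, 0, 0]
    - [0, 0, 0]
    - [0, 0, 0]
    - [0, 0, 0]
    - [0, 0, 0]

```text
time_s: 40.2
position: [0.5292, 0.0117, 0.0821]
tool_rot: [[-1.0, -0.001, 0.0], [-0.001, 1.0, 0.0], [-0.0, 0.0, -1.0]]
ft_force: [-0.0, -0.3, 0.5]
grip_width: 0.0606
gripper_force: 0.0
```

move_arm:
  jaw: [5, 4, 3.4, 3.4, 3.4, 3.4]
  dp:
    - [0, 0, 0]
    - [0, 0, 0]
    - [0, 0, 0]
    - [0, 0, 0]
    - [0, 0, 0]
    - [0, 0, 0]
  turn:
    - [0, 0, 0]
    - [0, 0, 0]
    - [0, 0, 0]
    - [0, 0, 0]
    - [0, 0, 0]
    - [0, 0, 0]

```text
time_s: 40.7
position: [0.5296, 0.0112, 0.0829]
tool_rot: [[-1.0, -0.0, 0.002], [-0.0, 1.0, 0.0], [-0.002, 0.0, -1.0]]
ft_force: [-0.3, 2.1, 6.0]
grip_width: 0.0389
gripper_force: 50.0
```

move_arm:
  jaw: [3.4, 3.4, 3.4, 3.4, 3.4, 3.4, 3.4, 3.4, 3.4]
  dp:
    - [0, 0, -0.5]
    - [0, 0, -1.5]
    - [0, 0, -2.5]
    - [0, 0, -2.5]
    - [0, 0, -2.5]
    - [0, 0, -2.5]
    - [0, 0, -2.5]
    - [0, 0, -1.5]
    - [0, 0, -1]
  turn:
    - [0, 0, 0]
    - [0, 0, 0]
    - [0, 0, 0]
    - [0, 0, 0]
    - [0, 0, 0]
    - [0, 0, 0]
    - [0, 0, 0]
    - [0, 0, 0]
    - [0, 0, 0]

```text
time_s: 41.45
position: [0.529, 0.0109, 0.2538]
tool_rot: [[-1.0, -0.0, 0.002], [-0.0, 1.0, -0.001], [-0.002, -0.001, -1.0]]
ft_force: [-0.0, 0.5, -3.8]
grip_width: 0.0389
gripper_force: 50.8
```

move_arm:
  jaw: [3.4, 3.4, 3.4, 3.4, 3.4, 3.4, 3.4, 3.4, 3.4, 3.4, 3.4, 3.4]
  dp:
    - [0, 1.4, 0]
    - [-0.1, 2.5, 0]
    - [-0.1, 2.5, 0]
    - [-0.1, 2.5, 0]
    - [-0.1, 2.5, 0]
    - [-0.1, 2.5, 0]
    - [-0.1, 2.5, 0]
    - [-0.1, 2.5, 0]
    - [-0.1, 2.5, 0]
    - [-0.1, 2.5, 0]
    - [-0.1, 1.5, 0]
    - [0, 0, 0]
  turn:
    - [0, 0, 0]
    - [0, 0, 0]
    - [0, 0, 0]
    - [0, 0, 0]
    - [0, 0, 0]
    - [0, 0, 0]
    - [0, 0, 0]
    - [0, 0, 0]
    - [0, 0, 0]
    - [0, 0, 0]
    - [0, 0, 0]
    - [0, 0, 0]

```text
time_s: 42.45
position: [0.5384, 0.2673, 0.2511]
tool_rot: [[-1.0, -0.003, -0.001], [-0.003, 1.0, 0.0], [0.001, 0.0, -1.0]]
ft_force: [-0.2, -0.3, -3.8]
grip_width: 0.0391
gripper_force: 51.2
```

move_arm:
  jaw: [3.4, 3.4, 3.4, 3.4, 3.4, 3.4, 3.4, 3.4, 3.4, 3.4]
  dp:
    - [0, 0, 0]
    - [0, 0, 2]
    - [0, 0, 2.5]
    - [0, 0, 2.5]
    - [0, 0, 2.5]
    - [0, 0, 2.5]
    - [0, 0, 2]
    - [0, 0, 1.5]
    - [0, 0, 0.8]
    - [0, 0, 0]
  turn:
    - [0, 0, 0]
    - [0, 0, 0]
    - [0, 0, 0]
    - [0, 0, 0]
    - [0, 0, 0]
    - [0, 0, 0]
    - [0, 0, 0]
    - [0, 0, 0]
    - [0, 0, 0]
    - [0, 0, 0]

```text
time_s: 43.28
position: [0.5383, 0.2637, 0.0873]
tool_rot: [[-1.0, 0.001, -0.003], [0.001, 1.0, -0.001], [0.003, -0.001, -1.0]]
ft_force: [0.1, -0.2, -3.5]
grip_width: 0.0389
gripper_force: 51.3
```

move_arm:
  jaw: [3.4, 3.4, 3.4, 4, 5, 6, 6, 6, 6, 6, 6, 6]
  dp:
    - [-0.1, 0.1, 0.2]
    - [0, 0, 0.1]
    - [0, 0, 0]
    - [0, 0, 0]
    - [0, 0, 0]
    - [0, 0, 0]
    - [0, 0, -1]
    - [0, 0, -3]
    - [0, 0, -4]
    - [0, 0, -3]
    - [0, 0, -2]
    - [0, 0, 0]
  turn:
    - [0, 0, 0]
    - [0, 0, 0]
    - [0, 0, 0]
    - [0, 0, 0]
    - [0, 0, 0]
    - [0, 0, 0]
    - [0, 0, 0]
    - [0, 0, 0]
    - [0, 0, 0]
    - [0, 0, 0]
    - [0, 0, 0]
    - [0, 0, 0]

```text
time_s: 44.28
position: [0.5415, 0.2666, 0.2219]
tool_rot: [[-1.0, -0.0, 0.01], [-0.0, 1.0, 0.003], [-0.01, 0.003, -1.0]]
ft_force: [0.4, -0.5, 0.4]
grip_width: 0.0599
gripper_force: 0.0
```

```bash
python3 - <<'E'
from m import *
print(observe()['position']); tops((('can',.158),('bot',.146),('jar',.133)))
E
```

```text
[0.54149727 0.26657741 0.22190957]
top can 80 px [157. 238.] med [0.5252 0.2633 0.1579] mid [0.5251 0.2644 0.1576] ext [0.012 0.032 0.011]
top bot 194 px [285. 277.] med [0.4499 0.0033 0.1463] mid [0.4506 0.0033 0.1463] ext [0.03  0.033 0.01 ]
top jar 494 px [ 86. 167.] med [0.6725 0.4253 0.13  ] mid [0.6719 0.4261 0.1314] ext [0.054 0.056 0.009]
scene can 229 px [29. 14.] med [ 0.5885 -1.0922  0.158 ] mid [ 0.5834 -1.0912  0.158 ] ext [0.238 0.034 0.012]
scene can 191 px [386. 197.] med [0.5434 0.2638 0.1579] mid [0.5419 0.264  0.1576] ext [0.042 0.039 0.011]
scene bot 243 px [32. 16.] med [ 0.5834 -1.0906  0.1465] mid [ 0.5705 -1.0898  0.146 ] ext [0.273 0.034 0.012]
scene bot 103 px [316. 132.] med [0.4541 0.0019 0.1464] mid [0.4528 0.0017 0.1458] ext [0.035 0.032 0.011]
scene bot 53 px [384. 205.] med [0.5573 0.2679 0.1457] mid [0.554  0.2641 0.1458] ext [0.02  0.037 0.012]
scene jar 265 px [35. 19.] med [ 0.5793 -1.0912  0.1326] mid [ 0.5634 -1.0907  0.133 ] ext [0.3   0.037 0.012]
scene jar 36 px [316. 137.] med [0.4638 0.0072 0.1335] mid [0.4556 0.0022 0.133 ] ext [0.026 0.03  0.011]
scene jar 45 px [383. 208.] med [0.5576 0.2684 0.1323] mid [0.5533 0.2652 0.1325] ext [0.017 0.032 0.011]
scene jar 383 px [430. 230.] med [0.5443 0.387  0.1329] mid [0.5432 0.3863 0.1328] ext [0.057 0.055 0.011]
scene jar 419 px [418. 279.] med [0.6759 0.4245 0.1305] mid [0.6746 0.4236 0.131 ] ext [0.054 0.053 0.008]
```

move_arm:
  jaw: [6, 6, 6, 6, 6, 6, 6, 6, 6, 6, 6, 6]
  dp:
    - [0.5, -1.5, 0]
    - [1, -3, 0]
    - [1, -3, 0]
    - [1, -3, 0]
    - [1, -3, 0]
    - [1, -3, 0]
    - [1, -3, 0]
    - [1, -3, 0]
    - [1, -2.5, 0]
    - [0.4, -1.2, 0]
    - [0, 0, 0]
    - [0, 0, 0]
  turn:
    - [0, 0, 0]
    - [0, 0, 0]
    - [0, 0, 0]
    - [0, 0, 0]
    - [0, 0, 0]
    - [0, 0, 0]
    - [0, 0, 0]
    - [0, 0, 0]
    - [0, 0, 0]
    - [0, 0, 0]
    - [0, 0, 0]
    - [0, 0, 0]

```text
time_s: 45.38
position: [0.4506, 0.0039, 0.2151]
tool_rot: [[-1.0, 0.001, -0.001], [0.001, 1.0, 0.001], [0.001, 0.001, -1.0]]
ft_force: [0.6, 0.3, -0.4]
grip_width: 0.0601
gripper_force: 0.0
```

move_arm:
  jaw: [6, 6, 6, 6, 6, 6, 6, 6, 6]
  dp:
    - [0, 0, 0]
    - [0, 0, 3]
    - [0, 0, 3]
    - [0, 0, 3]
    - [0, 0, 2]
    - [0, 0, 1.2]
    - [0, 0, 1]
    - [0, 0, 0]
    - [0, 0, 0]
  turn:
    - [0, 0, 0]
    - [0, 0, 0]
    - [0, 0, 0]
    - [0, 0, 0]
    - [0, 0, 0]
    - [0, 0, 0]
    - [0, 0, 0]
    - [0, 0, 0]
    - [0, 0, 0]

```text
time_s: 46.13
position: [0.451, 0.0048, 0.0835]
tool_rot: [[-1.0, -0.002, -0.001], [-0.002, 1.0, 0.0], [0.001, 0.0, -1.0]]
ft_force: [0.2, -1.0, -0.6]
grip_width: 0.06
gripper_force: 0.0
```

move_arm:
  jaw: [6, 5, 4, 2.6, 2.6, 2.6, 2.6, 2.6]
  dp:
    - [0, -0.1, 0.2]
    - [0, 0, 0]
    - [0, 0, 0]
    - [0, 0, 0]
    - [0, 0, 0]
    - [0, 0, 0]
    - [0, 0, 0]
    - [0, 0, 0]
  turn:
    - [0, 0, 0]
    - [0, 0, 0]
    - [0, 0, 0]
    - [0, 0, 0]
    - [0, 0, 0]
    - [0, 0, 0]
    - [0, 0, 0]
    - [0, 0, 0]

```text
time_s: 46.8
position: [0.4513, 0.0028, 0.0823]
tool_rot: [[-1.0, -0.0, 0.001], [-0.0, 1.0, -0.0], [-0.001, -0.0, -1.0]]
ft_force: [-0.1, -1.1, 6.7]
grip_width: 0.0305
gripper_force: 49.4
```

move_arm:
  jaw: [2.6, 2.6, 2.6, 2.6, 2.6, 2.6, 2.6, 2.6, 2.6, 2.6]
  dp:
    - [0, 0, -0.5]
    - [0, 0, -1.5]
    - [0, 0, -2.5]
    - [0, 0, -2.5]
    - [0, 0, -2.5]
    - [0, 0, -2.5]
    - [0, 0, -2.5]
    - [0, 0, -2.5]
    - [0, 0, -1]
    - [0, 0, 0]
  turn:
    - [0, 0, 0]
    - [0, 0, 0]
    - [0, 0, 0]
    - [0, 0, 0]
    - [0, 0, 0]
    - [0, 0, 0]
    - [0, 0, 0]
    - [0, 0, 0]
    - [0, 0, 0]
    - [0, 0, 0]

```text
time_s: 47.63
position: [0.4515, 0.0029, 0.2638]
tool_rot: [[-1.0, -0.0, 0.004], [-0.0, 1.0, -0.001], [-0.004, -0.001, -1.0]]
ft_force: [0.8, 0.6, -4.1]
grip_width: 0.0308
gripper_force: 50.1
```

move_arm:
  jaw: [2.6, 2.6, 2.6, 2.6, 2.6, 2.6, 2.6, 2.6, 2.6, 2.6, 2.6, 2.6]
  dp:
    - [0, 1.5, 0]
    - [-0.2, 3, 0]
    - [-0.3, 3, 0]
    - [-0.3, 3, 0]
    - [-0.3, 3, 0]
    - [-0.3, 3, 0]
    - [-0.3, 3, 0]
    - [-0.3, 3, 0]
    - [-0.3, 3, 0]
    - [0, 3, 0]
    - [0, 3, 0]
    - [0, 1.3, 0]
  turn:
    - [0, 0, 0]
    - [0, 0, 0]
    - [0, 0, 0]
    - [0, 0, 0]
    - [0, 0, 0]
    - [0, 0, 0]
    - [0, 0, 0]
    - [0, 0, 0]
    - [0, 0, 0]
    - [0, 0, 0]
    - [0, 0, 0]
    - [0, 0, 0]

```text
time_s: 48.63
position: [0.4728, 0.3338, 0.2596]
tool_rot: [[-1.0, -0.003, -0.003], [-0.003, 1.0, -0.0], [0.003, -0.0, -1.0]]
ft_force: [-0.1, -0.1, -3.1]
grip_width: 0.0306
gripper_force: 50.4
```

move_arm:
  jaw: [2.6, 2.6, 2.6]
  dp:
    - [0, 0, 0]
    - [0, 0, 0]
    - [0, 0, 0]
  turn:
    - [0, 0, 0]
    - [0, 0, 0]
    - [0, 0, 0]

```text
time_s: 48.88
position: [0.4738, 0.33, 0.2611]
tool_rot: [[-1.0, 0.0, -0.001], [0.0, 1.0, -0.001], [0.001, -0.001, -1.0]]
ft_force: [0.6, -0.4, -2.8]
grip_width: 0.0305
gripper_force: 50.4
```

move_arm:
  jaw: [2.6, 2.6, 2.6, 2.6, 2.6, 2.6, 2.6, 2.6, 2.6, 2.6, 2.6]
  dp:
    - [-0.1, 0.2, 0]
    - [0, 0, 2]
    - [0, 0, 2.5]
    - [0, 0, 2.5]
    - [0, 0, 2.5]
    - [0, 0, 2.5]
    - [0, 0, 2.5]
    - [0, 0, 1.5]
    - [0, 0, 1]
    - [0, 0, 0.4]
    - [0, 0, 0]
  turn:
    - [0, 0, 0]
    - [0, 0, 0]
    - [0, 0, 0]
    - [0, 0, 0]
    - [0, 0, 0]
    - [0, 0, 0]
    - [0, 0, 0]
    - [0, 0, 0]
    - [0, 0, 0]
    - [0, 0, 0]
    - [0, 0, 0]

```text
time_s: 49.8
position: [0.4751, 0.3326, 0.0875]
tool_rot: [[-1.0, 0.001, -0.0], [0.001, 1.0, -0.0], [0.0, -0.0, -1.0]]
ft_force: [-0.2, 0.0, -2.7]
grip_width: 0.0305
gripper_force: 50.5
```

move_arm:
  jaw: [2.6, 2.6, 2.6, 3.4, 4.5, 6, 6, 6, 6, 6, 6, 6]
  dp:
    - [0, 0, 0.3]
    - [0, 0, 0.2]
    - [0, 0, 0]
    - [0, 0, 0]
    - [0, 0, 0]
    - [0, 0, 0]
    - [0, 0, -1]
    - [0, 0, -3]
    - [0, 0, -4]
    - [0, 0, -3]
    - [0, 0, -2]
    - [0, 0, 0]
  turn:
    - [0, 0, 0]
    - [0, 0, 0]
    - [0, 0, 0]
    - [0, 0, 0]
    - [0, 0, 0]
    - [0, 0, 0]
    - [0, 0, 0]
    - [0, 0, 0]
    - [0, 0, 0]
    - [0, 0, 0]
    - [0, 0, 0]
    - [0, 0, 0]

```text
time_s: 50.8
position: [0.4764, 0.3338, 0.2187]
tool_rot: [[-1.0, -0.0, 0.009], [-0.0, 1.0, 0.004], [-0.009, 0.004, -1.0]]
ft_force: [-0.3, 0.2, -0.5]
grip_width: 0.0599
gripper_force: 0.0
```

move_arm:
  jaw: [6, 6, 6, 6, 6, 6, 6, 6, 6, 6]
  dp:
    - [1, 0, -2]
    - [2, 1, 0]
    - [2, 2, 0]
    - [2, 2, 0]
    - [2, 2, 0]
    - [2, 2, 0]
    - [2, 2, 0]
    - [1, 2, 0]
    - [0, 0, 0]
    - [0, 0, 0]
  turn:
    - [0, 0, 0]
    - [0, 0, 0]
    - [0, 0, 0]
    - [0, 0, 0]
    - [0, 0, 0]
    - [0, 0, 0]
    - [0, 0, 0]
    - [0, 0, 0]
    - [0, 0, 0]
    - [0, 0, 0]

```text
time_s: 51.63
position: [0.3342, 0.4634, 0.2326]
tool_rot: [[-1.0, -0.002, -0.0], [-0.002, 1.0, -0.0], [0.0, -0.0, -1.0]]
ft_force: [-0.6, -0.4, -0.1]
grip_width: 0.0603
gripper_force: 0.0
```

```bash
python3 - <<'E'
from m import *
print(observe()['position']); tops((('can',.158),('bot',.146),('jar',.133),('sock',.124)))
shot('top','t9.png')
E
```

```text
[0.33420626 0.4633794  0.23263141]
top can 305 px [156. 232.] med [0.5375 0.2652 0.1578] mid [0.5383 0.2655 0.158 ] ext [0.039 0.038 0.012]
top bot 204 px [124. 263.] med [0.4737 0.3314 0.1461] mid [0.4745 0.3326 0.1459] ext [0.031 0.032 0.011]
top jar 496 px [ 86. 167.] med [0.6723 0.4254 0.1301] mid [0.6719 0.4256 0.1313] ext [0.054 0.054 0.009]
top jar 581 px [100. 230.] med [0.5403 0.3877 0.1329] mid [0.5406 0.3884 0.1329] ext [0.054 0.057 0.012]
top jar 26 px [166. 234.] med [0.533  0.249  0.1327] mid [0.5361 0.2533 0.1324] ext [0.034 0.018 0.011]
top sock 321 px [ 88. 168.] med [0.6712 0.4216 0.1284] mid [0.6722 0.4248 0.1241] ext [0.053 0.056 0.012]
top sock 60 px [112. 231.] med [0.541  0.3647 0.1232] mid [0.54   0.3706 0.124 ] ext [0.052 0.022 0.012]
top sock 106 px [166. 232.] med [0.5364 0.251  0.1232] mid [0.5385 0.2599 0.1234] ext [0.046 0.037 0.011]
top sock 170 px [442. 249.] med [ 0.5118 -0.323   0.124 ] mid [ 0.5119 -0.3235  0.1239] ext [0.027 0.03  0.011]
scene can 228 px [28. 15.] med [ 0.5949 -1.0917  0.1576] mid [ 0.5794 -1.0918  0.158 ] ext [0.241 0.034 0.012]
s
[... 921 characters left out ...]
0.6749 0.4236 0.1315] ext [0.057 0.053 0.009]
scene sock 287 px [40. 19.] med [ 0.5543 -1.0908  0.1241] mid [ 0.5558 -1.0881  0.124 ] ext [0.326 0.037 0.012]
scene sock 72 px [209. 100.] med [ 0.517  -0.326   0.1236] mid [ 0.5155 -0.3273  0.1236] ext [0.033 0.033 0.011]
scene sock 106 px [382. 210.] med [0.5573 0.2677 0.1233] mid [0.5489 0.2641 0.1239] ext [0.043 0.048 0.012]
scene sock 25 px [420. 204.] med [0.4875 0.3329 0.1262] mid [0.4838 0.332  0.1239] ext [0.014 0.029 0.011]
scene sock 74 px [426. 238.] med [0.5657 0.3891 0.1234] mid [0.5563 0.387  0.124 ] ext [0.028 0.054 0.012]
scene sock 234 px [415. 281.] med [0.6825 0.4198 0.1282] mid [0.6746 0.4237 0.1241] ext [0.055 0.053 0.012]
```

View pics/t9.png

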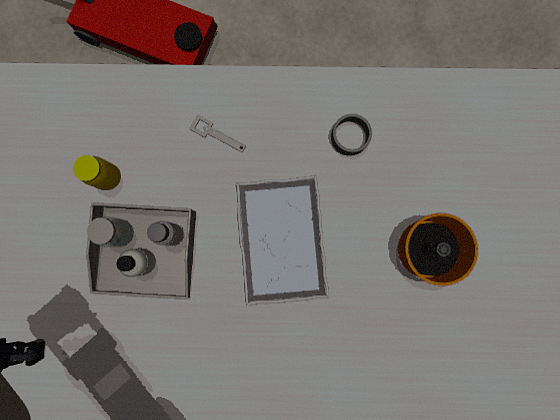

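The final picture shows the jar (101,230), can (157,232) and bottle (125,263) back within 2 mm of their starting spots. The socket stands upright in the tub at (442,249), and the opener and tape roll haven't moved.

```bash
python3 -c "
from rig import ticket; print(ticket.close_job())"
```

```text
the job is handed in; nothing more can be done
None
```

I handed the job in at about 52 s of 149 s; no verdict was shown. By my last measurement the socket stands upright in the tub after a felt touchdown, the jar, can and bottle are back within about 2 mm of where they started, and the bottle opener and tape roll are where they lay.

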